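# Clear the warm rolls off the hob and put the next pot on

### The arm

A 6-joint arm with a two-finger parallel gripper is mounted at the origin on the work surface. World frame = base frame: x ahead of the robot, y to its left, z up, the work surface at z = 0. Lengths are in m, angles in rad, forces in N, time in s.
With the tool pointing down it reaches from about 0.275 to 0.85 m from the base axis. Payload 19 kg.
Tool frame: the origin (TCP) lies on the centre line of the jaws, within the pads' length; the fingertips stand 11 mm ahead of it and the grasp point (between the pads) lies 8 mm behind it (manip.tip_extent is the distance from the TCP to the fingertips, in m); z points along the fingers, y is the line along which they close (so a half turn about z gives the same grasp; the last joint's range is limited). The gripper opens to 85 mm and grips with 20 to 120 N. Pads are 22 mm wide; open, the fingers measure 114 mm over their backs; the gripper's body (76 mm by 85 mm) begins 54 mm behind the grasp point. The pads swing forward as they close: fully open they stand 13 mm farther back than shut.
Start: joints at [1.042, 0.15, 1.437, -0, 1.554, -0.134], TCP at [0.221, 0.531, 0.242] pointing down, gripper open.
Joint ranges: [-2.8, 2.8], [-0.68, 2.1], [0.12, 2.68], [-1.39, 4.53], [0.16, 2.79], [-2.81, 2.81]. Speed limits (rad/s): [1.89, 1.89, 2.22, 3.01, 3.01, 3.01].

### API

Orientations are given as a unit quaternion [x, y, z, w].
In Python, from rig import manip gives the robot as it stands.
- The arm moves only by the shell command python3 drive.py [FORCE], which reads ROWS from standard input. ROWS is a JSON list of rows, 1 to 8 of them, each an object with the fields trans (a list: dx, dy, dz in normalised numbers (1 is 0.5 m)), r (a list: a rotation vector rx, ry, rz in parts of the range, where 1.0 means pi/2 rad), aperture (the opening from 0.0 (shut) to 1.0 (fully open)); a field left out counts as zero (the opening has to be given); each row is the pose to reach, as a shift and turn from the pose commanded when the command began, along the tool's axes at that moment; what a row does not reach only later rows make up. A row lasts 1/12 s, in which the tool goes at most 0.0417 m and 0.125 rad, less where a joint would pass 70% of its speed; a pose out of reach is approached as far as the arm can. The fingers move at their own pace and stop on an object; FORCE is the grip in N (left out, the last holds). Time passes only in rows, so rows that do not move let the fingers close. It prints the time, the measured TCP pose, the force, the opening and the grip force at its end. No shift or turn number may pass 1 either way. Input that does not fit is refused with a message, and nothing moves.
- manip.sense(): the state, without advancing time (a new reading comes with each control period).
- manip.capture(name): name is "side" or "top" or "wrist"; returns a dict with "frame" (400x640x3 uint8, blue, green, red), "range_z" (400x640 float32, m along the optical axis (not along the pixel's ray), 0 where there is no reading), "fx", "fy", "cx", "cy" (pixels), "rvec" (rotation vector, rad) and "tvec" (3), from world to camera coordinates, as OpenCV has them. Camera axes: x right, y down, z forward; pixel columns grow to the right and rows downward; lengths in m; the calibration is good to about 2 mm. A picture is of the moment at which its call begins.
- manip.hand_in(): hands the job in; it is judged then, once.
The state is a dict: "time": time; "joints": joint angles; "dq": joint speeds; "joint_efforts": joint torques, N m; "tcp_pos": TCP position; "eef_rot": TCP orientation; "ft_force": force on the tool from outside, world axes, zero at the start; "moment": the same for the moment, N m; "grip_width": opening from 0.0 (shut) to 1.0 (fully open); "finger_force": force on a finger pad.
Only numpy, scipy, OpenCV 4.12 (cv2) and the standard library are available. Lean on these libraries where they do the work, as an engineer would, in place of code of your own. Each camera call takes 0.05 s, during which the arm holds its last target. There are 200 camera calls.

### The job

The rolls in the skillet are warm: switch the middle (red-ringed) zone of the hob off by pressing its red push button fully down and letting it spring back, then, with the rolls still in it, slide the skillet sideways over the glass, never lifting or tipping it, until it is centred on the free side zone. Serve every roll onto the green platter, right way up, side by side and clear of the rim, and slide the pot that waits on the other side zone (saucepan or kettle) in the same way until it is centred on the middle zone. When that pot stands there, press the red button fully down again and release it; leave the two white buttons and everything else on the counter alone.

Things in the scene. Friction and masses are not known exactly. Their poses are not given: they have to be found in the camera images.
- zone_left (a point): centre of the left cooking zone, on the glass: a white printed ring 150 mm across, 210 mm to the left of the middle one
- zone_middle (a point): centre of the middle cooking zone, on the glass: a red printed ring 150 mm across. The hob is a fixed black glass plate, 290 mm deep by 745 mm wide, its top 8 mm above the counter; this point's x axis runs away from the robot, y to the left along the row of zones
- zone_right (a point): centre of the right cooking zone, on the glass: a white printed ring 150 mm across, 210 mm to the right of the middle one
- btn_middle (a joint): travel of the red middle button: 0 up, 0.006 m fully down; about 1.5 N starts it and 5 N holds it fully down
- btn_middle_top (a point): spring push button of the middle zone on the hob, red cap 22 mm across, 10 mm proud of its dark 38 mm collar; this point is the centre of the cap's top (30 mm above the counter when up) and sinks with it. The three buttons stand 45 mm apart in the same left-middle-right order as the zones
- btn_left (a joint): travel of the white left button, 0 to 0.006 m, not to be pressed
- btn_left_top (a point): spring push button of the left zone on the hob, white cap 22 mm across, 10 mm proud of its dark 38 mm collar; this point is the centre of the cap's top (30 mm above the counter when up) and sinks with it. The three buttons stand 45 mm apart in the same left-middle-right order as the zones
- btn_right (a joint): travel of the white right button, 0 to 0.006 m, not to be pressed
- btn_right_top (a point): spring push button of the right zone on the hob, white cap 22 mm across, 10 mm proud of its dark 38 mm collar; this point is the centre of the cap's top (30 mm above the counter when up) and sinks with it. The three buttons stand 45 mm apart in the same left-middle-right order as the zones
- skillet: dark steel skillet, rim 212 mm, base 184 mm across, wall 45 mm high and 3 mm thick, inner floor 5 mm above its underside; full, under 1 kg; starts on the middle zone. Origin: centre of its underside. Black bar handle along its own -x, roughly towards the robot, 110 to 265 mm from the centre, 20 mm wide, 16 mm high, its axis 48 mm above the underside; grip it about 138 mm from the centre
- saucepan: steel saucepan, lid on (one piece), 146 mm across, lid rim 86 mm and black knob 120 mm high, under 1 kg; waits on a side zone. Origin: centre of its underside. Black bar handle along its own -x, roughly towards the robot, 76 to 225 mm from the centre, 20 mm wide, 16 mm high, its axis 66 mm above the underside; grip it about 112 mm from the centre. None from the start if the kettle is there instead
- kettle: copper kettle, 142 mm across, lid knob up to 118 mm, spout along its own +x, under 1 kg; waits on a side zone. Origin: centre of its underside. Black handle along its own -x, towards the robot: a level arm 74 to 159 mm from the centre, 20 mm wide, 16 mm high, its axis 88 mm up, turned down at its end; grip it about 112 mm from the centre. None from the start if the saucepan is there instead
- roll0: mini bread roll, round, 50 mm across at its widest (13 to 25 mm above its flat 38 mm foot), 40 mm tall with a rounded top, about 45 g; origin at the centre of its underside, z up when right way up. Starts standing in the skillet, about 48 mm from its centre. Two to four of the four rolls are there; an absent one reads None from the very start
- roll1: mini bread roll, round, 50 mm across at its widest (13 to 25 mm above its flat 38 mm foot), 40 mm tall with a rounded top, about 45 g; origin at the centre of its underside, z up when right way up. Starts standing in the skillet, about 48 mm from its centre. Two to four of the four rolls are there; an absent one reads None from the very start
- roll2: mini bread roll, round, 50 mm across at its widest (13 to 25 mm above its flat 38 mm foot), 40 mm tall with a rounded top, about 45 g; origin at the centre of its underside, z up when right way up. Starts standing in the skillet, about 48 mm from its centre. Two to four of the four rolls are there; an absent one reads None from the very start
- roll3: mini bread roll, round, 50 mm across at its widest (13 to 25 mm above its flat 38 mm foot), 40 mm tall with a rounded top, about 45 g; origin at the centre of its underside, z up when right way up. Starts standing in the skillet, about 48 mm from its centre. Two to four of the four rolls are there; an absent one reads None from the very start
- platter_in (a point): centre of the floor of a fixed green enamelled platter, 198 mm square over its flat lip; the floor is flat, 5 mm above the counter, x and y along its sides, and is 162 mm square inside a rim that stands 9 mm above it
- tart: almond tart, 80 mm across, 28 mm high, on a small slate beyond the platter; origin under its centre; not part of the job, not to be moved
- almond_jar: amber jar, 72 mm across, 130 mm high, behind the hob; origin under its centre; not part of the job, not to be moved
- mug: blue mug, 80 mm across, 90 mm high, behind the hob; origin under its centre; not part of the job, not to be moved
- pepper_mill: dark wood pepper mill, 54 mm across, 162 mm high, behind the hob; origin under its centre; not part of the job, not to be moved
- cocoa_shaker: steel cocoa shaker, 62 mm across, 84 mm high, to the right of the hob; origin under its centre; not part of the job, not to be moved
- spatula: spatula, 260 mm long, lying to the right of the hob; origin under its middle; not part of the job, not to be moved

How it is judged:
By the outcome, as a careful person would: the job done as asked, in the order asked, and still so for the second after the job is handed in, with the robot touching nothing.
Of saucepan, kettle only 1 to 1 are there at a start; the rules pass over those that are not, and their reading is None.
Of roll0, roll1, roll2, roll3 only 2 to 4 are there at a start; the rules pass over those that are not, and their reading is None.
At some moment in a run one of skillet, saucepan, kettle may be knocked a few centimetres aside while the robot is not near it.
Once in a run the grip may slacken for a moment while it holds something.
It also fails if it takes over 210 s, if anything falls off the work surface, if the arm or the gripper's body presses on something with over 40 N, if the wrist force passes 120 N, or if a joint passes its speed limit or range.

## Working session

There is one attempt and no reset: what is moved stays moved. The work goes in short steps, Python scripts to look and compute and a shell command to move; the robot and the scene stay as the last step left them, time stands still between calls to the robot, and variables do not carry over. Pictures are saved under pics/ and viewed, at most 14 in all, crops included, and the job is handed in when it is done.

```bash
ls; mkdir -p pics; cat > h.py <<'E'
import numpy as np, cv2
from scipy.spatial.transform import Rotation as R
from rig import manip
def cap(n,save=None):
    c=manip.capture(n)
    if save: cv2.imwrite('pics/'+save,c['frame'])
    Rm=cv2.Rodrigues(np.array(c['rvec'],float))[0]; t=np.array(c['tvec'],float).reshape(3)
    z=c['range_z']; v,u=np.mgrid[0:z.shape[0],0:z.shape[1]]
    P=np.stack([(u-c['cx'])/c['fx']*z,(v-c['cy'])/c['fy']*z,z],-1)
    W=(P-t)@Rm; W[z==0]=np.nan
    c['W']=W; c['Rm']=Rm; c['t']=t
    return c
def px(c,u,v,zp):
    d=np.array([(u-c['cx'])/c['fx'],(v-c['cy'])/c['fy'],1])@c['Rm']; o=-c['t']@c['Rm']
    return o+d*(zp-o[2])/d[2]
def delta(p,yaw=None):
    "tool-frame delta to world point p (tcp)"
    s=manip.sense(); r=R.from_quat(s['eef_rot'])
    return r.inv().apply(np.array(p)-np.array(s['tcp_pos']))
E
python3 - <<'E'
from h import *
s=manip.sense(); print(s); print(R.from_quat(s['eef_rot']).as_matrix().round(3))
for n in['top','side']:
    c=cap(n,n+'0.png'); np.savez(n+'0.npz',W=c['W'],frame=c['frame']); print(n,c['fx'],-c['t']@c['Rm'])
    print(manip.tip_extent)
E
```

```text
drive.py
pics
rig.py
{'time': 0.0, 'joints': array([ 1.04199721e+00,  1.50977639e-01,  1.43796309e+00,  1.68952324e-05,
        1.55378385e+00, -1.34006874e-01]), 'dq': array([-0.00044535, -0.00034972, -0.00091611, -0.00168998,  0.00088684,
       -0.00126576]), 'joint_efforts': array([ 1.55856349e-03, -7.13067985e+01, -5.70869207e+01,  1.97254496e-05,
        9.32416529e-03, -1.63442388e-05]), 'tcp_pos': array([0.22106799, 0.5305848 , 0.24171403]), 'eef_rot': array([ 1.96116798e-01,  9.80580380e-01, -5.32414795e-04, -1.92132669e-04]), 'ft_force': array([-0.52931131,  0.15173435, -0.33904316]), 'moment': array([-0.03427903, -0.00542723, -0.03022438]), 'finger_force': 0.0, 'grip_width': 1.0066335495017924}
[[-0.923  0.385 -0.001]
 [ 0.385  0.923 -0.001]
 [ 0.    -0.001 -1.   ]]
top 369.8514035218383 [ 0.53775748 -0.14314758  1.1901069 ]
0.011
side 493.30293346270776 [0.51948156 0.859082   1.18047536]
0.011
```

View pics/top0.png

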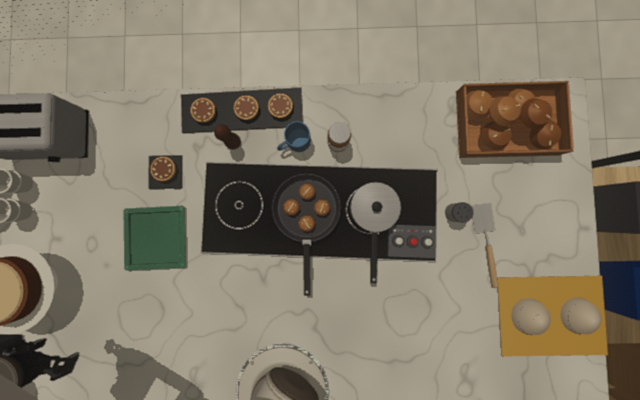

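View pics/side0.png

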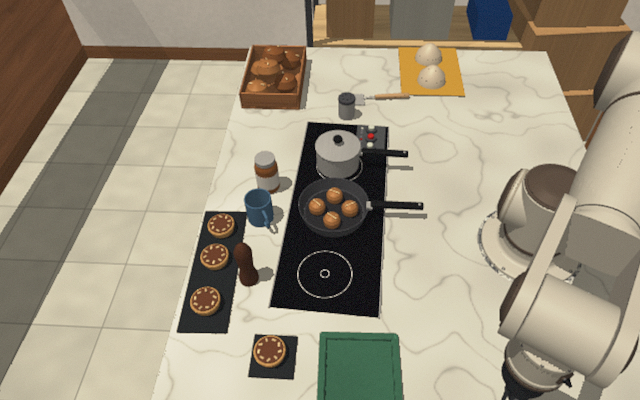

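The top view shows the left zone free, ring at about (239,205). The skillet with 4 rolls is on the middle zone (306,207) and the saucepan is on the right (375,207). The red button is at (413,242), the platter at (155,238). Next I'll measure these more closely.

```bash
python3 - <<'E'
from h import *
c=cap('top'); f=c['frame']; W=c['W']
cv2.imwrite('pics/topz.png',cv2.resize(f[150:310,195:445],None,fx=3.2,fy=3.2,interpolation=cv2.INTER_CUBIC))
cv2.imwrite('pics/plat.png',cv2.resize(f[190:285,110:200],None,fx=5,fy=5,interpolation=cv2.INTER_CUBIC))
# hob outline by dark mask
m=((f.max(2)<60)&(np.abs(W[...,2])<.03)).astype(np.uint8); m[:, :195]=0;m[:,445:]=0;m[:155]=0;m[270:]=0
print(c['fx'],c['cx'],c['cy'])
hs=cv2.cvtColor(f,cv2.COLOR_BGR2HSV)
# platter
g=((hs[...,0]>50)&(hs[...,0]<90)&(hs[...,1]>80)).astype(np.uint8)
n,l,st,ce=cv2.connectedComponentsWithStats(g); k=1+np.argmax(st[1:,4]); r=cv2.minAreaRect(np.argwhere(l==k)[:,::-1].astype(np.float32)); print('plat',[px(c,*p,.014).round(4)[:2] for p in cv2.boxPoints(r)])
# white ring left
w=(f.min(2)>110); y,x=np.nonzero(w[175:237,208:268]); (e)=cv2.minEnclosingCircle(np.c_[x+208,y+175].astype(np.float32)); print('ringL',e,px(c,*e[0],.008))
# red btn
rd=((hs[...,0]<8)|(hs[...,0]>172))&(hs[...,1]>150)&(hs[...,2]>80)
n,l,st,ce=cv2.connectedComponentsWithStats(rd[225:255,385:437].astype(np.uint8))
for i in range(1,n): 
  if st[i,4]>5: u,v=ce[i]+[385,225]; print('red',u,v,st[i,4],px(c,u,v,.030))
for nm,u0,u1,v0,v1,z0,z1 in[('skrim',268,345,170,245,.040,.060),('panlid',340,410,172,242,.085,.1),('skh',300,315,243,300,.045,.09),('pnh',368,382,236,290,.06,.1)]:
  S=W[v0:v1,u0:u1].reshape(-1,3); S=S[(S[:,2]>z0)&(S[:,2]<z1)]; print(nm,len(S),S.mean(0),S.min(0),S.max(0))
E
```

```text
369.8514035218383 315.3621397641798 191.51319007821735
plat [array([0.5821, 0.4994]), array([0.5817, 0.3075]), array([0.3908, 0.3029]), array([0.3905, 0.4925])]
ringL ((238.9193572998047, 204.9193572998047), 23.441448211669922) [0.58367401 0.12865595 0.008     ]
red 413.12820512820514 241.12820512820514 39 [ 0.45886322 -0.41782935  0.03      ]
skrim 1182 [ 0.56952672 -0.0885275   0.0488048 ] [ 0.45780961 -0.19357102  0.04000638] [0.6739458  0.01632415 0.05835234]
panlid 1232 [ 0.56530866 -0.29542006  0.09644537] [ 0.47127273 -0.36846474  0.08500754] [ 0.63961658 -0.22407694  0.09998532]
skh 349 [ 0.38760692 -0.08682173  0.0630267 ] [ 0.30674228 -0.09924688  0.04938962] [ 0.46140788 -0.07439066  0.06914311]
pnh 340 [ 0.41177939 -0.28740755  0.08119746] [ 0.34475401 -0.29972777  0.06761473] [ 0.47981083 -0.27492057  0.0883739 ]
```

View pics/topz.png

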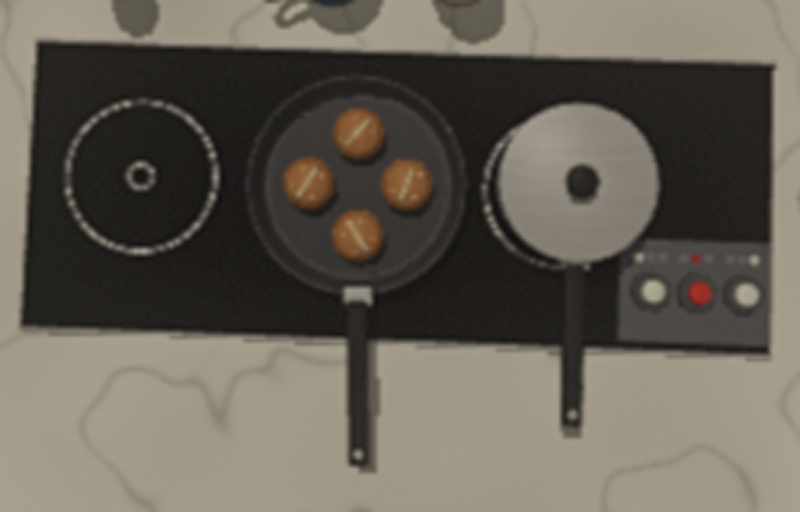

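```bash
python3 - <<'E'
from h import *
c=cap('top')
q=lambda u,v,z: px(c,195+(u+.5)/3.2-.5,150+(v+.5)/3.2-.5,z)[:2]
for n,u,v,z in[('TL',37,42,.008),('TR',774,66,.008),('BR',769,350,.008),('BL',22,326,.008),('ringL',141,176.5,.008),('bL',652,291,.03),('bM',700,293,.03),('bR',746,294.5,.03),
 ('roll_t',358,133,.053),('roll_l',309,183,.053),('roll_r',407,186,.053),('roll_b',358,236,.053),('knob',582,181,.128),('skillet rim',356,186,.053),('skh end',358,455,.064),('pan end',572,414,.082)]: print(n,q(u,v,z).round(4))
W=c['W']
def circ(S):
    A=np.c_[2*S[:,:2],np.ones(len(S))]; x=np.linalg.lstsq(A,(S[:,:2]**2).sum(1),rcond=None)[0]; return x[:2],np.sqrt(x[2]+x[:2]@x[:2])
S=W[165:250,262:350].reshape(-1,3); r=np.linalg.norm(S[:,:2]-[.565,-.0885],axis=1)
S=S[(r>.098)&(r<.112)&(S[:,2]>.045)&(S[:,2]<.06)&(S[:,0]>.475)]; print('sk',circ(S),len(S),S[:,2].mean())
S=W[170:245,340:412].reshape(-1,3);r=np.linalg.norm(S[:,:2]-[.565,-.295],axis=1);S=S[(r>.058)&(r<.076)&(S[:,2]>.08)&(S[:,0]>.50)];print('pan mean',S.mean(0),(S.max(0)+S.min(0))/2)
for nm,u0,u1,v0,v1 in[('skh',300,315,246,296),('pnh',366,382,236,286)]:
  S=W[v0:v1,u0:u1].reshape(-1,3);S=S[(S[:,2]>.048)&(S[:,2]<.1)]
  for a in np.arange(.30,.48,.02):
    T=S[abs(S[:,0]-a)<.01]
    if len(T)>3:print(nm,a.round(2),T[:,1].mean().round(4),np.ptp(T[:,1]).round(3),T[:,2].mean().round(4))
E
```

```text
TL [0.7227 0.2344]
TR [ 0.6805 -0.5062]
BR [ 0.4002 -0.489 ]
BL [0.4375 0.2495]
ringL [0.584  0.1293]
bL [ 0.4614 -0.3725]
bM [ 0.4586 -0.4187]
bR [ 0.4563 -0.4628]
roll_t [ 0.6196 -0.0915]
roll_l [ 0.5725 -0.0434]
roll_r [ 0.5676 -0.1376]
roll_b [ 0.5207 -0.0896]
knob [ 0.5667 -0.2945]
skillet rim [ 0.5686 -0.0886]
skh end [ 0.3165 -0.0862]
pan end [ 0.3539 -0.2849]
sk (array([ 0.57001276, -0.08873722]), np.float64(0.1029409102144422)) 271 0.05144943054306259
pan mean [ 0.57106119 -0.2978992   0.09548748] [ 0.56976326 -0.29646821  0.09506891]
skh 0.3 -0.0864 0.015 0.0642
skh 0.32 -0.0868 0.018 0.0632
skh 0.34 -0.0865 0.016 0.0637
skh 0.36 -0.087 0.016 0.0638
skh 0.38 -0.0874 0.016 0.0641
skh 0.4 -0.0863 0.018 0.0636
skh 0.42 -0.0865 0.019 0.0632
skh 0.44 -0.0869 0.019 0.0634
skh 0.46 -0.0872 0.018 0.0649
pnh 0.34 -0.2837 0.017 0.0803
pnh 0.36 -0.284 0.018 0.0812
pnh 0.38 -0.2854 0.021 0.0802
pnh 0.4 -0.2869 0.02 0.0802
pnh 0.42 -0.2884 0.02 0.0811
pnh 0.44 -0.2893 0.018 0.0815
pnh 0.46 -0.2901 0.018 0.0813
```

```bash
cat >> h.py <<'E'
def go(x,y,z,phi=0.):
    "tool-frame shift and turn to a tool-down pose, jaw line phi from world y"
    s=manip.sense(); r=R.from_quat(s['eef_rot'])
    G=R.from_euler('z',phi)*R.from_matrix([[-1,0,0],[0,1,0],[0,0,-1]])
    print('t',s['time'],'d',r.inv().apply(np.array([x,y,z])-s['tcp_pos']).round(4),'rv',(r.inv()*G).as_rotvec().round(4))
if __name__=='__main__':
    import sys; go(*map(float,sys.argv[1:]))
E
python3 h.py .4586 -.4187 .10 -.055
```

```text
t 0.2 d [-0.5844 -0.7848  0.1425] rv [-8.000e-04 -3.000e-04 -3.398e-01]
```

The manual's scale: shifts go in shares of 0.5 m and turns go in shares of pi/2 rad. Converting my numbers, -0.27 m / 0.5 = -0.54, -0.2 m / 0.5 = -0.4, -0.34 rad / 1.5708 = -0.2165.

```bash
M='' ; echo '[{"trans":[-0.4,-0.54,0],"r":[0,0,-0.2165],"aperture":0},{"trans":[-0.4,-0.54,0],"r":[0,0,-0.2165],"aperture":0},{"trans":[-0.4,-0.54,0],"r":[0,0,-0.2165],"aperture":0},{"trans":[-0.4,-0.54,0],"r":[0,0,-0.2165],"aperture":0},{"trans":[-0.4,-0.54,0],"r":[0,0,-0.2165],"aperture":0},{"trans":[-0.4,-0.54,0],"r":[0,0,-0.2165],"aperture":0},{"trans":[-0.4,-0.54,0],"r":[0,0,-0.2165],"aperture":0},{"trans":[-0.4,-0.54,0],"r":[0,0,-0.2165],"aperture":0}]' | python3 drive.py; python3 h.py .4586 -.4187 .10 -.055
```

```text
time: 0.87
tcp_pos: [0.3002, 0.2085, 0.2423]
eef_rot: [0.027, 1.0, 0.0, 0.0]
ft_force: [1.0, -0.1, 0.9]
grip_width: 0.001
finger_force: 0.0
t 0.8667 d [-0.192  -0.6178  0.1423] rv [0.0001 0.0005 0.001 ]
```

In the tool's units: -0.32 m / 0.5 = -0.64, -0.1 m / 0.5 = -0.2.

```bash
echo '[{"trans":[-0.2,-0.64,0],"aperture":0},{"trans":[-0.2,-0.64,0],"aperture":0},{"trans":[-0.2,-0.64,0],"aperture":0},{"trans":[-0.2,-0.64,0],"aperture":0},{"trans":[-0.2,-0.64,0],"aperture":0},{"trans":[-0.2,-0.64,0],"aperture":0},{"trans":[-0.2,-0.64,0],"aperture":0},{"trans":[-0.2,-0.64,0],"aperture":0}]' | python3 drive.py >/dev/null;  echo '[{"trans":[-0.184,-0.6,0],"aperture":0},{"trans":[-0.184,-0.6,0],"aperture":0},{"trans":[-0.184,-0.6,0],"aperture":0},{"trans":[-0.184,-0.6,0],"aperture":0},{"trans":[-0.184,-0.6,0],"aperture":0},{"trans":[-0.184,-0.6,0],"aperture":0},{"trans":[-0.184,-0.6,0],"aperture":0},{"trans":[-0.184,-0.6,0],"aperture":0}]' | python3 drive.py; python3 h.py .4586 -.4187 .10 -.055
python3 - <<'E'
from h import *
c=cap('wrist','w1.png'); print(-c['t']@c['Rm'])
E
```

```text
time: 2.2
tcp_pos: [0.4538, -0.4053, 0.2412]
eef_rot: [0.028, 1.0, 0.0, -0.0]
ft_force: [0.8, -0.7, 0.1]
grip_width: 0.003
finger_force: 0.0
t 2.2 d [-0.0056 -0.0132  0.1412] rv [ 0.0001 -0.0009 -0.0015]
[ 0.38077196 -0.40100231  0.37094912]
```

View pics/w1.png

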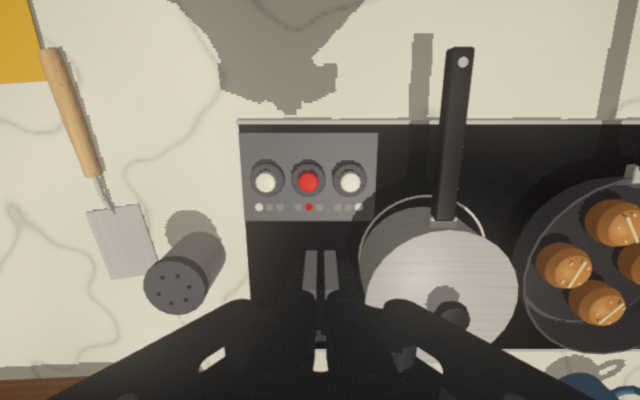

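The wrist view shows the red button at (308,182) and the white ones at (265,182) and (350,183). The front arc of the right zone ring shows around the pan.

```bash
python3 - <<'E'
from h import *
c=cap('wrist')
for n,u,v,z in[('bM',308,182,.03),('bR',265,182,.03),('bL',350,183,.03),('cornerNR',246,122,.008),('ring front',430,196,.008),('ringL',483,237,.008),('ringR',359,257,.008),('a',380,214,.008),('b',455,201,.008)]: print(n,px(c,u,v,z).round(4))
P=np.array([px(c,u,v,.008)[:2] for u,v in[(430,196),(483,237),(359,257),(380,214),(455,201)]])
A=np.c_[2*P,np.ones(5)];x=np.linalg.lstsq(A,(P**2).sum(1),rcond=None)[0];print(x[:2],np.sqrt(x[2]+x[:2]@x[:2]))
E
python3 h.py .459 -.418 .06 -.055
```

```text
bM [ 0.4574 -0.4198  0.03  ]
bR [ 0.4548 -0.4646  0.03  ]
bL [ 0.461 -0.376  0.03 ]
cornerNR [ 0.3939 -0.4819  0.008 ]
ring front [ 0.4863 -0.2847  0.008 ]
ringL [ 0.5397 -0.2209  0.008 ]
ringR [ 0.5571 -0.3664  0.008 ]
a [ 0.5044 -0.3411  0.008 ]
b [ 0.4938 -0.2562  0.008 ]
[ 0.55967551 -0.29200065] 0.07417325206815278
t 2.3 d [-0.0063 -0.0133  0.1807] rv [ 0.0009 -0.0015 -0.0024]
```

In the tool's units: 0.19 m / 0.5 = 0.38, -0.0145 m / 0.5 = -0.029.

```bash
echo '[{"trans":[-0.011,-0.029,0],"aperture":0},{"trans":[-0.011,-0.029,0.08],"aperture":0},{"trans":[-0.011,-0.029,0.16],"aperture":0},{"trans":[-0.011,-0.029,0.24],"aperture":0},{"trans":[-0.011,-0.029,0.32],"aperture":0},{"trans":[-0.011,-0.029,0.38],"aperture":0},{"trans":[-0.011,-0.029,0.38],"aperture":0},{"trans":[-0.011,-0.029,0.38],"aperture":0}]' | python3 drive.py; python3 h.py .458 -.419 .0343 -.055
```

```text
time: 2.97
tcp_pos: [0.4582, -0.4154, 0.0521]
eef_rot: [0.027, 1.0, 0.001, -0.001]
ft_force: [1.1, -0.6, 1.0]
grip_width: 0.003
finger_force: 0.0
t 2.9667 d [ 0.     -0.0036  0.0178] rv [ 0.0017 -0.0017  0.0005]
```

In the tool's units: 0.0185 m / 0.5 = 0.037, -0.003 m / 0.5 = -0.006.

```bash
echo '[{"trans":[0,-0.006,0],"aperture":0},{"trans":[0,-0.006,0.012],"aperture":0},{"trans":[0,-0.006,0.024],"aperture":0},{"trans":[0,-0.006,0.032],"aperture":0},{"trans":[0,-0.006,0.036],"aperture":0},{"trans":[0,-0.006,0.037],"aperture":0},{"trans":[0,-0.006,0.037],"aperture":0},{"trans":[0,-0.006,0.037],"aperture":0}]' | python3 drive.py; python3 h.py .458 -.419 .0343 -.055
```

```text
time: 3.63
tcp_pos: [0.4587, -0.4197, 0.0349]
eef_rot: [0.027, 1.0, -0.001, 0.0]
ft_force: [-1.8, 0.4, 10.4]
grip_width: 0.004
finger_force: 5.5
t 3.6333 d [0.0007 0.0006 0.0006] rv [-0.0013  0.001   0.0003]
```

In the tool's units: 0.001 m / 0.5 = 0.002.

```bash
echo '[{"trans":[0,0,0.002],"aperture":0},{"trans":[0,0,0.002],"aperture":0},{"trans":[0,0,0.002],"aperture":0}]' | python3 drive.py; echo '[{"trans":[0,0,-0.02],"aperture":0},{"trans":[0,0,-0.06],"aperture":0},{"trans":[0,0,-0.14],"aperture":0},{"trans":[0,0,-0.22],"aperture":0},{"trans":[0,0,-0.3],"aperture":0},{"trans":[0,0,-0.3],"aperture":0}]' | python3 drive.py
python3 - <<'E'
from h import *
c=cap('top','top1.png'); W=c['W']
S=W[165:250,262:350].reshape(-1,3)
def circ(S):
    A=np.c_[2*S[:,:2],np.ones(len(S))]; x=np.linalg.lstsq(A,(S[:,:2]**2).sum(1),rcond=None)[0]; return x[:2],np.sqrt(x[2]+x[:2]@x[:2])
r=np.linalg.norm(S[:,:2]-[.57,-.0885],axis=1)
S=S[(r>.098)&(r<.112)&(S[:,2]>.045)&(S[:,2]<.06)&(S[:,0]>.475)]; print('sk',circ(S),len(S))
E
python3 h.py .434 -.0872 .15 -.02
```

```text
time: 3.88
tcp_pos: [0.4588, -0.4197, 0.0348]
eef_rot: [0.027, 1.0, -0.001, 0.001]
ft_force: [-4.4, 3.8, 21.7]
grip_width: -0.006
finger_force: 10.9
time: 4.38
tcp_pos: [0.4599, -0.4208, 0.1916]
eef_rot: [0.027, 1.0, -0.004, 0.004]
ft_force: [0.8, 0.1, 1.0]
grip_width: -0.002
finger_force: 0.0
sk (array([ 0.57033935, -0.08875168]), np.float64(0.10275460383198909)) 298
t 4.4333 d [0.0437 0.3314 0.0358] rv [-0.0054  0.0048 -0.0347]
```

View pics/top1.png

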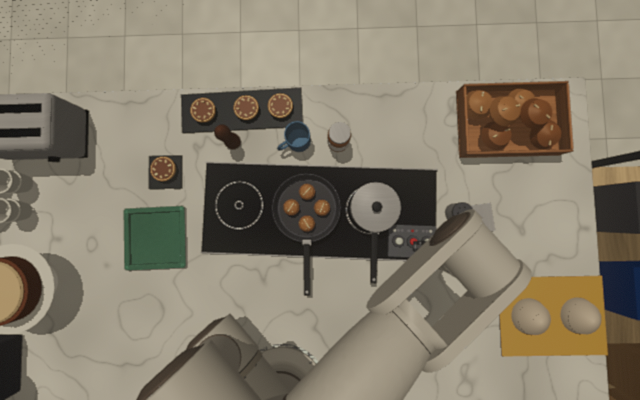

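Nothing else has moved. Now the skillet handle.

In the tool's units: 0.33 m / 0.5 = 0.66, 0.0455 m / 0.5 = 0.091, -0.005 rad / 1.5708 = -0.0032.

```bash
echo '[{"trans":[0.091,0.66,0],"r":[-0.0032,0.0032,-0.0318],"aperture":1},{"trans":[0.091,0.66,0],"r":[-0.0032,0.0032,-0.0318],"aperture":1},{"trans":[0.091,0.66,0],"r":[-0.0032,0.0032,-0.0318],"aperture":1},{"trans":[0.091,0.66,0],"r":[-0.0032,0.0032,-0.0318],"aperture":1},{"trans":[0.091,0.66,0],"r":[-0.0032,0.0032,-0.0318],"aperture":1},{"trans":[0.091,0.66,0],"r":[-0.0032,0.0032,-0.0318],"aperture":1},{"trans":[0.091,0.66,0],"r":[-0.0032,0.0032,-0.0318],"aperture":1},{"trans":[0.091,0.66,0],"r":[-0.0032,0.0032,-0.0318],"aperture":1}]' | python3 drive.py >/dev/null;  echo '[{"trans":[0,0.02,0],"aperture":1},{"trans":[0,0.02,0],"aperture":1}]' | python3 drive.py; python3 h.py .432 -.0873 .048 0
```

```text
time: 5.27
tcp_pos: [0.4306, -0.0746, 0.1827]
eef_rot: [0.001, 1.0, 0.003, -0.003]
ft_force: [-0.0, -1.1, 0.4]
grip_width: 0.994
finger_force: 0.0
t 5.2667 d [-0.0021 -0.0134  0.1346] rv [ 0.0055 -0.005  -0.0014]
```

In the tool's units: 0.11 m / 0.5 = 0.22, 0.08 m / 0.5 = 0.16, -0.005 rad / 1.5708 = -0.0032.

```bash
echo '[{"trans":[0,-0.025,0.08],"r":[0.0032,-0.0032,0],"aperture":1},{"trans":[0,-0.025,0.16],"r":[0.0032,-0.0032,0],"aperture":1},{"trans":[0,-0.025,0.22],"r":[0.0032,-0.0032,0],"aperture":1},{"trans":[0,-0.025,0.22],"r":[0.0032,-0.0032,0],"aperture":1},{"trans":[0,-0.025,0.22],"r":[0.0032,-0.0032,0],"aperture":1}]' | python3 drive.py; python3 h.py .432 -.0873 .048 0
```

```text
time: 5.68
tcp_pos: [0.4299, -0.0896, 0.0723]
eef_rot: [0.003, 1.0, 0.001, -0.001]
ft_force: [-0.6, 0.4, 0.2]
grip_width: 1.001
finger_force: 0.0
t 5.6833 d [-0.0022  0.0023  0.0243] rv [ 0.001  -0.0028 -0.0055]
```

In the tool's units: 0.024 m / 0.5 = 0.048, -0.002 m / 0.5 = -0.004, -0.003 rad / 1.5708 = -0.0019.

```bash
echo '[{"trans":[-0.004,0.004,0.048],"r":[0,-0.0019,0],"aperture":1},{"trans":[-0.004,0.004,0.048],"r":[0,-0.0019,0],"aperture":1},{"trans":[-0.004,0.004,0.048],"r":[0,-0.0019,0],"aperture":0.4},{"trans":[-0.004,0.004,0.048],"r":[0,-0.0019,0],"aperture":0.3},{"trans":[-0.004,0.004,0.048],"r":[0,-0.0019,0],"aperture":0.3},{"trans":[-0.004,0.004,0.048],"r":[0,-0.0019,0],"aperture":0.2},{"trans":[-0.004,0.004,0.048],"r":[0,-0.0019,0],"aperture":0.2},{"trans":[-0.004,0.004,0.048],"r":[0,-0.0019,0],"aperture":0.2}]' | python3 drive.py 60;  echo '[{"aperture":0},{"aperture":0},{"aperture":0},{"aperture":0},{"aperture":0},{"aperture":0}]' | python3 drive.py 90
python3 - <<'E'
from h import *
c=cap('top');W=c['W'];s=manip.sense();print(s['tcp_pos'])
S=W[165:250,262:350].reshape(-1,3)
def circ(S):
    A=np.c_[2*S[:,:2],np.ones(len(S))]; x=np.linalg.lstsq(A,(S[:,:2]**2).sum(1),rcond=None)[0]; return x[:2],np.sqrt(x[2]+x[:2]@x[:2])
r=np.linalg.norm(S[:,:2]-[.57,-.0885],axis=1)
S=S[(r>.098)&(r<.112)&(S[:,2]>.045)&(S[:,2]<.06)&(S[:,0]>.48)]; print('sk',circ(S),len(S))
E
```

```text
time: 6.35
tcp_pos: [0.4327, -0.0873, 0.0495]
eef_rot: [0.002, 1.0, -0.0, 0.002]
ft_force: [-2.3, 1.2, 12.7]
grip_width: 0.22
finger_force: 58.1
time: 6.85
tcp_pos: [0.4328, -0.0873, 0.0497]
eef_rot: [0.002, 1.0, -0.0, 0.002]
ft_force: [-3.0, -0.0, 11.9]
grip_width: 0.218
finger_force: 87.5
[ 0.43278464 -0.08733773  0.04965366]
sk (array([ 0.57023129, -0.08875006]), np.float64(0.10265792064718511)) 288
```

In the tool's units: -0.0012 m / 0.5 = -0.0024.

```bash
echo '[{"trans":[0,0,-0.0024],"aperture":0},{"trans":[0,0,-0.0024],"aperture":0},{"trans":[0,0,-0.0024],"aperture":0}]' | python3 drive.py 100; echo '[{"trans":[0,0.004,0],"aperture":0},{"trans":[0,0.012,0],"aperture":0},{"trans":[-0.002,0.024,0],"aperture":0},{"trans":[-0.002,0.04,0],"aperture":0},{"trans":[-0.004,0.056,0],"aperture":0},{"trans":[-0.004,0.068,0],"aperture":0},{"trans":[-0.004,0.076,0],"aperture":0},{"trans":[-0.004,0.08,0],"aperture":0}]' | python3 drive.py
```

```text
time: 7.15
tcp_pos: [0.4324, -0.0872, 0.0499]
eef_rot: [0.002, 1.0, 0.0, 0.001]
ft_force: [1.4, -0.0, -3.7]
grip_width: 0.215
finger_force: 98.1
time: 7.82
tcp_pos: [0.4346, -0.0464, 0.05]
eef_rot: [0.002, 1.0, 0.0, 0.002]
ft_force: [-0.4, -2.1, -3.7]
grip_width: 0.211
finger_force: 98.1
```

In the tool's units: 0.068 m / 0.5 = 0.136, 0.0003 m / 0.5 = 0.0006.

```bash
echo '[{"trans":[0,0.006,0.0006],"aperture":0},{"trans":[-0.002,0.018,0.0006],"aperture":0},{"trans":[-0.004,0.036,0.0006],"aperture":0},{"trans":[-0.006,0.056,0.0006],"aperture":0},{"trans":[-0.008,0.076,0.0006],"aperture":0},{"trans":[-0.01,0.096,0.0006],"aperture":0},{"trans":[-0.012,0.116,0.0006],"aperture":0},{"trans":[-0.012,0.136,0.0006],"aperture":0}]' | python3 drive.py;echo '[{"trans":[-0.002,0.02,0],"aperture":0},{"trans":[-0.004,0.04,0],"aperture":0},{"trans":[-0.006,0.06,0],"aperture":0},{"trans":[-0.006,0.08,0],"aperture":0},{"trans":[-0.008,0.1,0],"aperture":0},{"trans":[-0.008,0.116,0],"aperture":0},{"trans":[-0.008,0.128,0],"aperture":0},{"trans":[-0.008,0.136,0],"aperture":0}]' | python3 drive.py; cat >> h.py <<'E'
def circ(S):
    A=np.c_[2*S[:,:2],np.ones(len(S))]; x=np.linalg.lstsq(A,(S[:,:2]**2).sum(1),rcond=None)[0]; return x[:2],np.sqrt(x[2]+x[:2]@x[:2])
def skil(c,g):
    g=np.array(g,float)
    for i in range(4):
        S=c['W'].reshape(-1,3); r=np.linalg.norm(S[:,:2]-g,axis=1)
        S=S[(r>.097)&(r<.113)&(S[:,2]>.045)&(S[:,2]<.06)&(S[:,0]>g[0]-.09)]; g,rad=circ(S)
    return g,rad,len(S)
E
python3 - <<'E'
from h import *
s=manip.sense();p=s['tcp_pos'];print(p,skil(cap('top'),p[:2]+[.1376,-.001]))
E
```

```text
time: 8.48
tcp_pos: [0.4412, 0.022, 0.0498]
eef_rot: [0.002, 1.0, 0.0, 0.002]
ft_force: [-0.6, -2.5, -1.9]
grip_width: 0.216
finger_force: 98.5
time: 9.15
tcp_pos: [0.4453, 0.0895, 0.0498]
eef_rot: [0.002, 1.0, -0.0, 0.002]
ft_force: [0.5, -4.2, -0.3]
grip_width: 0.217
finger_force: 98.7
[0.44531248 0.08950663 0.04976566] (array([0.58301671, 0.08679057]), np.float64(0.10284544788835144), 293)
```

In the tool's units: 0.0422 m / 0.5 = 0.0844, -0.001 m / 0.5 = -0.002.

```bash
echo '[{"trans":[-0.002,0.012,0],"aperture":0},{"trans":[-0.002,0.028,0],"aperture":0},{"trans":[-0.002,0.044,0],"aperture":0},{"trans":[-0.002,0.06,0],"aperture":0},{"trans":[-0.002,0.074,0],"aperture":0},{"trans":[-0.002,0.082,0],"aperture":0},{"trans":[-0.002,0.0844,0],"aperture":0},{"trans":[-0.002,0.0844,0],"aperture":0}]' | python3 drive.py
python3 - <<'E'
from h import *
s=manip.sense();p=s['tcp_pos'];print(p,skil(cap('top','t2.png'),p[:2]+[.1376,-.001]))
cv2.imwrite('pics/t2z.png',cv2.resize(cv2.imread('pics/t2.png')[140:310,105:320],None,fx=3.5,fy=3.5,interpolation=cv2.INTER_CUBIC))
E
```

```text
time: 9.87
tcp_pos: [0.4465, 0.1314, 0.0498]
eef_rot: [0.002, 1.0, 0.0, 0.002]
ft_force: [-0.4, -0.4, 0.6]
grip_width: 0.216
finger_force: 98.7
[0.44649137 0.13139922 0.0497706 ] (array([0.58399554, 0.12908451]), np.float64(0.10295039202649396), 294)
```

View pics/t2z.png

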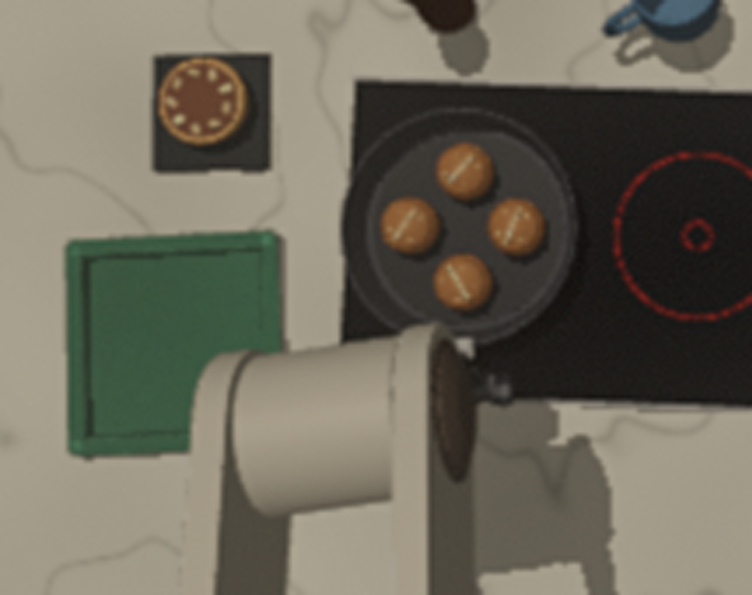

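The rolls are still standing in the skillet. The red ring is now in view, centred at about (698,236) in the crop.

```bash
echo '[{"aperture":1},{"aperture":1},{"aperture":1},{"aperture":1},{"aperture":1},{"aperture":1},{"trans":[0,0,-0.06],"aperture":1},{"trans":[0,0,-0.12],"aperture":1}]' | python3 drive.py; echo '[{"trans":[0.02,0,-0.08],"aperture":1},{"trans":[0.04,0,-0.16],"aperture":1},{"trans":[0.08,0,-0.2],"aperture":1},{"trans":[0.08,0,-0.24],"aperture":1}]' | python3 drive.py
python3 - <<'E'
from h import *
c=cap('top','t3.png');f=c['frame']
q=lambda u,v,z: px(c,105+(u+.5)/3.5-.5,140+(v+.5)/3.5-.5,z)[:2].round(4)
print('zoneM',q(698,236,.008),'sk',q(460,226,.053),skil(c,[.584,.129]))
hs=cv2.cvtColor(f,cv2.COLOR_BGR2HSV)
rd=((hs[...,0]<8)|(hs[...,0]>172))&(hs[...,1]>120)&(c['W'][...,2]<.03); rd[:,:270]=0;rd[:,345:]=0;rd[:175]=0;rd[240:]=0
y,x=np.nonzero(rd); e=cv2.fitEllipse(np.c_[x,y].astype(np.float32)); 
P=np.array([px(c,a,b,.008) for a,b in zip(x,y)]); P=P[np.linalg.norm(P[:,:2]-[.572,-.081],axis=1)>.05];print('redring',circ(P),len(P))
for n,u,v in[('t',466,172),('l',410,226),('r',517,227),('b',464,283)]:
    p=q(u,v,.05); W=c['W'].reshape(-1,3); S=W[(np.linalg.norm(W[:,:2]-p,axis=1)<.03)&(W[:,2]>.03)]; print(n,p,S.mean(0).round(4),S[:,2].max().round(4))
for u,v in[(67,242),(277,233),(70,457)]: print('pl',q(u,v,.014))
cv2.imwrite('pics/pl3.png',cv2.resize(f[190:285,105:280],None,fx=4.5,fy=4.5,interpolation=cv2.INTER_CUBIC))
E
```

```text
time: 10.58
tcp_pos: [0.4453, 0.1308, 0.1094]
eef_rot: [0.002, 1.0, -0.0, -0.0]
ft_force: [1.5, -0.0, 1.1]
grip_width: 1.003
finger_force: 0.0
time: 10.92
tcp_pos: [0.404, 0.1313, 0.2319]
eef_rot: [0.002, 1.0, 0.0, 0.002]
ft_force: [-0.0, -1.2, -1.1]
grip_width: 1.003
finger_force: 0.0
zoneM [ 0.5722 -0.0806] sk [0.5843 0.1271] (array([0.58396271, 0.12905417]), np.float64(0.10291309004069206), 293)
redring (array([ 0.57290721, -0.07995403]), np.float64(0.07485737868058463)) 362
t [0.6323 0.1222] [0.6333 0.1242 0.0468] 0.0586
l [0.5854 0.1724] [0.5862 0.1735 0.047 ] 0.0555
r [0.5824 0.0772] [0.5832 0.0783 0.0469] 0.057
b [0.534  0.1246] [0.5346 0.1265 0.0469] 0.0576
pl [0.5791 0.4994]
pl [0.5832 0.3049]
pl [0.3838 0.4936]
```

View pics/pl3.png

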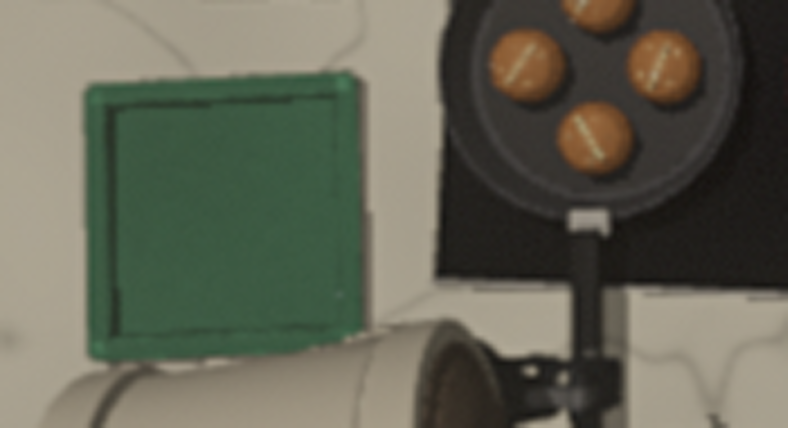

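In the tool's units: -0.17 m / 0.5 = -0.34, -0.008 m / 0.5 = -0.016.

```bash
echo '[{"trans":[-0.34,-0.016,0.06],"aperture":1},{"trans":[-0.34,-0.016,0.06],"aperture":1},{"trans":[-0.34,-0.016,0.06],"aperture":1},{"trans":[-0.34,-0.016,0.06],"aperture":1},{"trans":[-0.34,-0.016,0.06],"aperture":1},{"trans":[-0.34,-0.016,0.06],"aperture":1},{"trans":[-0.34,-0.016,0.06],"aperture":1}]' | python3 drive.py 25; python3 - <<'E'
from h import *
c=cap('wrist','w2.png')
E
python3 h.py .633 .1235 .028 0
```

```text
time: 11.55
tcp_pos: [0.5757, 0.1223, 0.1995]
eef_rot: [0.002, 1.0, -0.0, 0.001]
ft_force: [0.3, -0.6, -0.7]
grip_width: 0.998
finger_force: 0.0
t 11.6 d [-0.0572  0.0013  0.1724] rv [ 0.0001  0.0028 -0.0047]
```

View pics/w2.png

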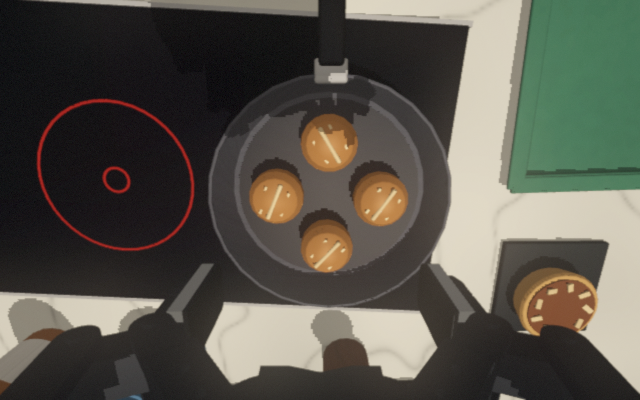

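The wrist view shows the skillet rim centred at about (330,190) and the rolls at (329,142), (276,196), (381,199) and (326,247).

```bash
python3 - <<'E'
from h import *
c=cap('wrist')
print('rim',px(c,330,189.5,.053)[:2],'zoneM',px(c,117,180,.008)[:2])
P=np.array([px(c,u,v,.053)[:2] for u,v in[(209,188),(451,187),(330,305),(250,102),(417,102),(245,270),(415,272)]]); print(circ(P))
for n,u,v in[('b',329,142),('r',276,196),('l',381,199),('t',326,246)]: print(n,px(c,u,v,.038)[:2].round(4))
E
```

```text
rim [0.57219631 0.1309957 ] zoneM [ 0.57307959 -0.07793598]
(array([0.58147125, 0.13187625]), np.float64(0.10429154338258526))
b [0.5336 0.1304]
r [0.5819 0.0824]
l [0.5851 0.1779]
t [0.6314 0.1279]
```

In the tool's units: 0.172 m / 0.5 = 0.344, -0.056 m / 0.5 = -0.112, -0.005 rad / 1.5708 = -0.0032.

```bash
echo '[{"trans":[-0.06,0.007,0.08],"r":[0,0.0019,-0.0032],"aperture":1},{"trans":[-0.112,0.007,0.16],"r":[0,0.0019,-0.0032],"aperture":1},{"trans":[-0.112,0.007,0.24],"r":[0,0.0019,-0.0032],"aperture":1},{"trans":[-0.112,0.007,0.31],"r":[0,0.0019,-0.0032],"aperture":1},{"trans":[-0.112,0.007,0.344],"r":[0,0.0019,-0.0032],"aperture":1},{"trans":[-0.112,0.007,0.344],"r":[0,0.0019,-0.0032],"aperture":1},{"trans":[-0.112,0.007,0.344],"r":[0,0.0019,-0.0032],"aperture":1}]' | python3 drive.py 25; python3 h.py .632 .1255 .028 0; echo '[{"aperture":0.4},{"aperture":0.4},{"aperture":0.4},{"aperture":0.4},{"aperture":0.3},{"aperture":0.3}]' | python3 drive.py 25
```

```text
time: 12.23
tcp_pos: [0.632, 0.1258, 0.0292]
eef_rot: [-0.0, 1.0, 0.0, -0.0]
ft_force: [0.2, 0.7, 1.0]
grip_width: 0.998
finger_force: 0.0
t 12.2333 d [-0.     -0.0003  0.0012] rv [ 0.0001 -0.0001  0.0006]
time: 12.73
tcp_pos: [0.6334, 0.1257, 0.0307]
eef_rot: [-0.0, 1.0, 0.0, 0.002]
ft_force: [-3.2, 0.8, 13.7]
grip_width: 0.566
finger_force: 23.8
```

In the tool's units: -0.12 m / 0.5 = -0.24, -0.09 m / 0.5 = -0.18.

```bash
echo '[{"trans":[0,0,-0.02],"aperture":0.3},{"trans":[0,0,-0.06],"aperture":0.3},{"trans":[0,0,-0.12],"aperture":0.3},{"trans":[0,0,-0.18],"aperture":0.3},{"trans":[0,0,-0.24],"aperture":0.3}]' | python3 drive.py 30; echo '[{"trans":[0.22,0.622,0],"aperture":0.3},{"trans":[0.22,0.622,0],"aperture":0.3},{"trans":[0.22,0.622,0],"aperture":0.3},{"trans":[0.22,0.622,0],"aperture":0.3},{"trans":[0.22,0.622,0],"aperture":0.3},{"trans":[0.22,0.622,0],"aperture":0.3},{"trans":[0.22,0.622,0],"aperture":0.3},{"trans":[0.22,0.622,0],"aperture":0.3}]' | python3 drive.py; python3 h.py .522 .4366 .02 0
```

```text
time: 13.15
tcp_pos: [0.6323, 0.1255, 0.1509]
eef_rot: [-0.0, 1.0, 0.0, 0.0]
ft_force: [1.4, 0.4, -0.5]
grip_width: 0.568
finger_force: 31.1
time: 13.82
tcp_pos: [0.5213, 0.4387, 0.1499]
eef_rot: [-0.0, 1.0, 0.0, 0.001]
ft_force: [0.3, -0.3, -0.2]
grip_width: 0.563
finger_force: 31.1
t 13.8167 d [-0.0006 -0.0023  0.1298] rv [0.001  0.0012 0.0006]
```

In the tool's units: 0.127 m / 0.5 = 0.254, 0.124 m / 0.5 = 0.248.

```bash
echo '[{"trans":[0,-0.004,0.08],"aperture":0.3},{"trans":[0,-0.004,0.16],"aperture":0.3},{"trans":[0,-0.004,0.21],"aperture":0.3},{"trans":[0,-0.004,0.236],"aperture":0.3},{"trans":[0,-0.004,0.248],"aperture":0.3},{"trans":[0,-0.004,0.254],"aperture":0.3},{"trans":[0,-0.004,0.254],"aperture":0.3},{"trans":[0,-0.004,0.254],"aperture":0.3}]' | python3 drive.py; echo '[{"aperture":0.7},{"aperture":0.7},{"aperture":0.7},{"aperture":0.7},{"trans":[0,0,-0.06],"aperture":0.7},{"trans":[0,0,-0.12],"aperture":0.7},{"trans":[0,0,-0.2],"aperture":1},{"trans":[0,0,-0.26],"aperture":1}]' | python3 drive.py;python3 h.py .534 .128 .15 0
```

```text
time: 14.48
tcp_pos: [0.5236, 0.435, 0.0237]
eef_rot: [0.0, 1.0, 0.001, 0.001]
ft_force: [0.6, 0.7, -0.0]
grip_width: 0.565
finger_force: 31.2
time: 15.15
tcp_pos: [0.5226, 0.4346, 0.1543]
eef_rot: [-0.0, 1.0, 0.0, 0.001]
ft_force: [0.8, 1.2, -0.2]
grip_width: 0.951
finger_force: 0.0
t 15.15 d [-0.0113 -0.3066  0.0041] rv [0.0008 0.0012 0.0002]
```

Now roll b (near side), after a look at the result and at the skillet in case it was knocked.

The manual's scale: shifts go in shares of 0.5 m and turns go in shares of pi/2 rad. Converting my numbers, -0.306 m / 0.5 = -0.612, -0.011 m / 0.5 = -0.022.

```bash
echo '[{"trans":[-0.022,-0.612,0],"aperture":1},{"trans":[-0.022,-0.612,0],"aperture":1},{"trans":[-0.022,-0.612,0],"aperture":1},{"trans":[-0.022,-0.612,0],"aperture":1},{"trans":[-0.022,-0.612,0],"aperture":1},{"trans":[-0.022,-0.612,0],"aperture":1},{"trans":[-0.022,-0.612,0],"aperture":1},{"trans":[-0.022,-0.612,0],"aperture":1}]' | python3 drive.py; cat >> h.py <<'E'
def rolls(c):
    hs=cv2.cvtColor(c['frame'],cv2.COLOR_BGR2HSV); W=c['W']
    m=(hs[...,0]>5)&(hs[...,0]<20)&(hs[...,1]>110)&(W[...,2]>.02)&(W[...,2]<.065)&(W[...,0]<.68)&(W[...,0]>.38)&(W[...,1]>-.25)&(W[...,1]<.5)
    n,l,st,ce=cv2.connectedComponentsWithStats(m.astype(np.uint8))
    return [(st[i,4],px(c,*ce[i],np.nanmax(W[l==i][:,2])-.012)[:2].round(4),W[l==i].max(0)[2].round(3)) for i in range(1,n) if st[i,4]>15]
E
python3 - <<'E'
from h import *
c=cap('top'); print(rolls(c),skil(c,[.584,.129])); s=cap('side'); print(rolls(s))
E
python3 h.py .534 .128 .028 0
```

```text
time: 15.82
tcp_pos: [0.5335, 0.1242, 0.1516]
eef_rot: [0.001, 1.0, -0.001, 0.0]
ft_force: [0.1, 0.5, 0.2]
grip_width: 1.001
finger_force: 0.0
[(np.int32(63), array([0.6745, 0.3661]), np.float64(0.04)), (np.int32(196), array([0.5832, 0.0783]), np.float64(0.057)), (np.int32(22), array([0.5543, 0.1248]), np.float64(0.05)), (np.int32(51), array([0.5246, 0.4474]), np.float64(0.047))] (array([0.58402735, 0.12908184]), np.float64(0.10289350043093312), 202)
[(np.int32(251), array([0.5828, 0.0947]), np.float64(0.055)), (np.int32(264), array([0.5346, 0.144 ]), np.float64(0.058)), (np.int32(275), array([0.5861, 0.1902]), np.float64(0.057)), (np.int32(102), array([0.6744, 0.3726]), np.float64(0.04)), (np.int32(358), array([0.5244, 0.4431]), np.float64(0.048))]
t 15.9167 d [-1.000e-04  2.200e-03  1.237e-01] rv [-0.0004  0.0006 -0.0032]
```

In the tool's units: 0.123 m / 0.5 = 0.246, 0.11 m / 0.5 = 0.22.

```bash
echo '[{"trans":[0,0.006,0.08],"aperture":1},{"trans":[0,0.006,0.16],"aperture":1},{"trans":[0,0.006,0.22],"aperture":1},{"trans":[0,0.006,0.246],"aperture":1},{"trans":[0,0.006,0.246],"aperture":1},{"trans":[0,0.006,0.246],"aperture":1}]' | python3 drive.py 25;  echo '[{"aperture":0.4},{"aperture":0.4},{"aperture":0.4},{"aperture":0.4},{"aperture":0.3},{"aperture":0.3}]' | python3 drive.py 25; echo '[{"trans":[0,0,-0.02],"aperture":0.3},{"trans":[0,0,-0.06],"aperture":0.3},{"trans":[0,0,-0.12],"aperture":0.3},{"trans":[0,0,-0.18],"aperture":0.3},{"trans":[0,0,-0.24],"aperture":0.3}]' | python3 drive.py 30; python3 h.py .45 .4366 .15 0
```

```text
time: 16.42
tcp_pos: [0.5335, 0.1322, 0.0284]
eef_rot: [-0.0, 1.0, 0.0, -0.0]
ft_force: [-0.9, -0.0, 0.9]
grip_width: 0.999
finger_force: 0.0
time: 16.92
tcp_pos: [0.5342, 0.1317, 0.0297]
eef_rot: [-0.0, 1.0, 0.0, 0.001]
ft_force: [-2.1, 1.7, 9.9]
grip_width: 0.568
finger_force: 24.7
time: 17.33
tcp_pos: [0.5333, 0.1315, 0.1508]
eef_rot: [-0.0, 1.0, 0.0, 0.0]
ft_force: [0.8, 0.1, -0.5]
grip_width: 0.564
finger_force: 31.4
t 17.3333 d [0.0833 0.3051 0.0007] rv [0.0001 0.0007 0.0002]
```

In the tool's units: 0.305 m / 0.5 = 0.61, 0.083 m / 0.5 = 0.166.

```bash
echo '[{"trans":[0.166,0.61,0],"aperture":0.3},{"trans":[0.166,0.61,0],"aperture":0.3},{"trans":[0.166,0.61,0],"aperture":0.3},{"trans":[0.166,0.61,0],"aperture":0.3},{"trans":[0.166,0.61,0],"aperture":0.3},{"trans":[0.166,0.61,0],"aperture":0.3},{"trans":[0.166,0.61,0],"aperture":0.3},{"trans":[0.166,0.61,0],"aperture":0.3}]' | python3 drive.py;  python3 h.py .45 .4366 .0225 0; echo '[{"trans":[0,0,0.08],"aperture":0.3},{"trans":[0,0,0.16],"aperture":0.3},{"trans":[0,0,0.21],"aperture":0.3},{"trans":[0,0,0.236],"aperture":0.3},{"trans":[0,0,0.248],"aperture":0.3},{"trans":[0,0,0.255],"aperture":0.3},{"trans":[0,0,0.255],"aperture":0.3},{"trans":[0,0,0.255],"aperture":0.3}]' | python3 drive.py; python3 h.py .45 .4366 .0225 0
```

```text
time: 18.0
tcp_pos: [0.4488, 0.44, 0.1495]
eef_rot: [-0.001, 1.0, 0.001, 0.0]
ft_force: [0.2, 0.0, -0.5]
grip_width: 0.563
finger_force: 31.4
t 18.0 d [-0.0011 -0.0036  0.127 ] rv [0.0013 0.0007 0.002 ]
time: 18.67
tcp_pos: [0.4514, 0.4371, 0.0229]
eef_rot: [0.0, 1.0, 0.001, 0.001]
ft_force: [0.7, -0.8, 0.2]
grip_width: 0.561
finger_force: 31.4
t 18.6667 d [ 0.0014 -0.0005  0.0003] rv [ 0.0017  0.0022 -0.    ]
```

Release, then turn the jaws 90° for roll l at (.5857,.1755).

In the tool's units: -0.13 m / 0.5 = -0.26, -0.1 m / 0.5 = -0.2.

```bash
echo '[{"aperture":0.7},{"aperture":0.7},{"aperture":0.7},{"aperture":0.7},{"trans":[0,0,-0.06],"aperture":0.7},{"trans":[0,0,-0.12],"aperture":0.7},{"trans":[0,0,-0.2],"aperture":1},{"trans":[0,0,-0.26],"aperture":1}]' | python3 drive.py;python3 h.py .5857 .1755 .15 1.571; python3 h.py .5857 .1755 .15 -1.571; python3 -c "
from h import *;print(manip.sense()['joints'])"
```

```text
time: 19.33
tcp_pos: [0.4506, 0.4366, 0.1537]
eef_rot: [-0.0, 1.0, 0.0, 0.001]
ft_force: [0.2, 0.7, 0.8]
grip_width: 0.959
finger_force: 0.0
t 19.3333 d [-0.1351 -0.2611  0.0037] rv [-2.0000e-04  1.6000e-03 -1.5708e+00]
t 19.3333 d [-0.1351 -0.2611  0.0037] rv [1.6000e-03 2.0000e-04 1.5712e+00]
[ 6.46930624e-01  2.99962255e-01  1.43590591e+00 -1.52146295e-05
  1.40423458e+00 -9.24062572e-01]
```

In the tool's units: -0.261 m / 0.5 = -0.522, -0.135 m / 0.5 = -0.27, 1 rad / 1.5708 = 0.6366.

```bash
echo '[{"trans":[-0.27,-0.522,0],"r":[0,0,0.6366],"aperture":1},{"trans":[-0.27,-0.522,0],"r":[0,0,0.6366],"aperture":1},{"trans":[-0.27,-0.522,0],"r":[0,0,0.6366],"aperture":1},{"trans":[-0.27,-0.522,0],"r":[0,0,0.6366],"aperture":1},{"trans":[-0.27,-0.522,0],"r":[0,0,0.6366],"aperture":1},{"trans":[-0.27,-0.522,0],"r":[0,0,0.6366],"aperture":1},{"trans":[-0.27,-0.522,0],"r":[0,0,0.6366],"aperture":1},{"trans":[-0.27,-0.522,0],"r":[0,0,0.6366],"aperture":1}]' | python3 drive.py >/dev/null; echo '[{"r":[0,0,0.3629],"aperture":1},{"r":[0,0,0.3629],"aperture":1},{"r":[0,0,0.3629],"aperture":1},{"r":[0,0,0.3629],"aperture":1},{"r":[0,0,0.3629],"aperture":1},{"r":[0,0,0.3629],"aperture":1}]' | python3 drive.py; python3 - <<'E'
from h import *
s=cap('side'); print(rolls(s)); c=cap('top'); print(rolls(c))
E
python3 h.py .5857 .1755 .028 -1.571
```

```text
time: 20.5
tcp_pos: [0.5855, 0.1755, 0.1509]
eef_rot: [0.708, 0.706, 0.0, 0.0]
ft_force: [-0.4, -1.0, -0.5]
grip_width: 0.996
finger_force: 0.0
[(np.int32(228), array([0.5831, 0.096 ]), np.float64(0.054)), (np.int32(276), array([0.5861, 0.1898]), np.float64(0.056)), (np.int32(102), array([0.6747, 0.3717]), np.float64(0.037)), (np.int32(355), array([0.5245, 0.4426]), np.float64(0.048)), (np.int32(370), array([0.4524, 0.445 ]), np.float64(0.047))]
[(np.int32(204), array([0.586 , 0.1735]), np.float64(0.057)), (np.int32(196), array([0.5832, 0.0783]), np.float64(0.057))]
t 20.6 d [-0.000e+00  1.000e-04  1.229e-01] rv [ 0.0002 -0.      0.0041]
```

In the tool's units: 0.123 m / 0.5 = 0.246, 0.11 m / 0.5 = 0.22.

```bash
echo '[{"trans":[0,0,0.08],"aperture":1},{"trans":[0,0,0.16],"aperture":1},{"trans":[0,0,0.22],"aperture":1},{"trans":[0,0,0.246],"aperture":1},{"trans":[0,0,0.246],"aperture":1},{"trans":[0,0,0.246],"aperture":1}]' | python3 drive.py 25;  echo '[{"aperture":0.4},{"aperture":0.4},{"aperture":0.4},{"aperture":0.4},{"aperture":0.3},{"aperture":0.3}]' | python3 drive.py 25; echo '[{"trans":[0,0,-0.02],"aperture":0.3},{"trans":[0,0,-0.06],"aperture":0.3},{"trans":[0,0,-0.12],"aperture":0.3},{"trans":[0,0,-0.18],"aperture":0.3},{"trans":[0,0,-0.24],"aperture":0.3}]' | python3 drive.py 30; python3 h.py .523 .3646 .15 -1.571
```

```text
time: 21.1
tcp_pos: [0.586, 0.1757, 0.0287]
eef_rot: [0.706, 0.708, 0.0, 0.0]
ft_force: [0.4, 0.5, 0.8]
grip_width: 0.995
finger_force: 0.0
time: 21.6
tcp_pos: [0.5863, 0.1757, 0.0295]
eef_rot: [0.707, 0.708, 0.001, 0.001]
ft_force: [-1.9, -0.5, 10.3]
grip_width: 0.567
finger_force: 24.6
time: 22.02
tcp_pos: [0.5853, 0.1755, 0.1503]
eef_rot: [0.707, 0.708, 0.0, 0.0]
ft_force: [1.1, -0.0, -0.3]
grip_width: 0.564
finger_force: 31.8
t 22.0167 d [ 0.1891 -0.0621  0.0002] rv [ 0.0006 -0.0001  0.0014]
```

In the tool's units: 0.189 m / 0.5 = 0.378, -0.062 m / 0.5 = -0.124.

```bash
echo '[{"trans":[0.378,-0.124,0],"aperture":0.3},{"trans":[0.378,-0.124,0],"aperture":0.3},{"trans":[0.378,-0.124,0],"aperture":0.3},{"trans":[0.378,-0.124,0],"aperture":0.3},{"trans":[0.378,-0.124,0],"aperture":0.3},{"trans":[0.378,-0.124,0],"aperture":0.3},{"trans":[0.378,-0.124,0],"aperture":0.3}]' | python3 drive.py;  python3 h.py .523 .3646 .0225 -1.571; echo '[{"trans":[0,0,0.08],"aperture":0.3},{"trans":[0,0,0.16],"aperture":0.3},{"trans":[0,0,0.21],"aperture":0.3},{"trans":[0,0,0.236],"aperture":0.3},{"trans":[0,0,0.248],"aperture":0.3},{"trans":[0,0,0.255],"aperture":0.3},{"trans":[0,0,0.255],"aperture":0.3},{"trans":[0,0,0.255],"aperture":0.3}]' | python3 drive.py; python3 h.py .523 .3646 .0225 -1.571
```

```text
time: 22.6
tcp_pos: [0.5226, 0.366, 0.1487]
eef_rot: [0.706, 0.708, 0.0, 0.0]
ft_force: [-0.8, 0.0, -0.5]
grip_width: 0.564
finger_force: 31.8
t 22.6 d [-0.0014  0.0003  0.1262] rv [ 0.0007 -0.0003  0.0041]
time: 23.27
tcp_pos: [0.5246, 0.3646, 0.0224]
eef_rot: [0.707, 0.707, 0.001, 0.0]
ft_force: [0.2, 0.0, -0.7]
grip_width: 0.562
finger_force: 31.8
t 23.2667 d [-0.     -0.0016 -0.0001] rv [ 0.0026 -0.0013  0.0008]
```

In the tool's units: -0.13 m / 0.5 = -0.26, -0.1 m / 0.5 = -0.2.

```bash
echo '[{"aperture":0.7},{"aperture":0.7},{"aperture":0.7},{"aperture":0.7},{"trans":[0,0,-0.06],"aperture":0.7},{"trans":[0,0,-0.12],"aperture":0.7},{"trans":[0,0,-0.2],"aperture":1},{"trans":[0,0,-0.26],"aperture":1}]' | python3 drive.py; python3 h.py .583 .08 .15 -1.571
```

```text
time: 23.93
tcp_pos: [0.5234, 0.3646, 0.1532]
eef_rot: [0.707, 0.708, 0.001, 0.0]
ft_force: [0.8, -0.4, 0.1]
grip_width: 0.949
finger_force: 0.0
t 23.9333 d [-0.2847  0.0592  0.0031] rv [ 0.0013 -0.0006  0.0013]
```

In the tool's units: -0.2845 m / 0.5 = -0.569, 0.0592 m / 0.5 = 0.1184.

```bash
echo '[{"trans":[-0.569,0.1184,0],"aperture":1},{"trans":[-0.569,0.1184,0],"aperture":1},{"trans":[-0.569,0.1184,0],"aperture":1},{"trans":[-0.569,0.1184,0],"aperture":1},{"trans":[-0.569,0.1184,0],"aperture":1},{"trans":[-0.569,0.1184,0],"aperture":1},{"trans":[-0.569,0.1184,0],"aperture":1},{"trans":[-0.569,0.1184,0],"aperture":1}]' | python3 drive.py;python3 - <<'E'
from h import *
c=cap('side'); print(rolls(c)); c=cap('top'); print(rolls(c))
E
python3 h.py .583 .080 .028 -1.571
```

```text
time: 24.6
tcp_pos: [0.5839, 0.0739, 0.1505]
eef_rot: [0.708, 0.706, -0.0, 0.001]
ft_force: [1.0, 0.2, -0.8]
grip_width: 0.999
finger_force: 0.0
[(np.int32(250), array([0.5826, 0.0953]), np.float64(0.056)), (np.int32(102), array([0.6747, 0.3717]), np.float64(0.037)), (np.int32(324), array([0.5249, 0.3762]), np.float64(0.049)), (np.int32(354), array([0.5245, 0.4431]), np.float64(0.049)), (np.int32(369), array([0.4525, 0.4451]), np.float64(0.047))]
[(np.int32(52), array([0.6746, 0.3721]), np.float64(0.039)), (np.int32(54), array([0.5794, 0.0643]), np.float64(0.052)), (np.int32(203), array([0.5247, 0.4284]), np.float64(0.049)), (np.int32(84), array([0.526 , 0.3745]), np.float64(0.049)), (np.int32(201), array([0.4528, 0.4304]), np.float64(0.048))]
t 24.7 d [ 1.400e-03 -1.000e-04  1.224e-01] rv [ 0.0001 -0.0001 -0.0016]
```

In the tool's units: 0.1225 m / 0.5 = 0.245, 0.11 m / 0.5 = 0.22.

```bash
echo '[{"trans":[0,0,0.08],"aperture":1},{"trans":[0,0,0.16],"aperture":1},{"trans":[0,0,0.22],"aperture":1},{"trans":[0,0,0.245],"aperture":1},{"trans":[0,0,0.245],"aperture":1},{"trans":[0,0,0.245],"aperture":1}]' | python3 drive.py 25;  echo '[{"aperture":0.4},{"aperture":0.4},{"aperture":0.4},{"aperture":0.4},{"aperture":0.3},{"aperture":0.3}]' | python3 drive.py 25; echo '[{"trans":[0,0,-0.02],"aperture":0.3},{"trans":[0,0,-0.06],"aperture":0.3},{"trans":[0,0,-0.12],"aperture":0.3},{"trans":[0,0,-0.18],"aperture":0.3},{"trans":[0,0,-0.24],"aperture":0.3}]' | python3 drive.py 30; python3 h.py .451 .3646 .15 -1.571
```

```text
time: 25.2
tcp_pos: [0.5832, 0.0808, 0.0288]
eef_rot: [0.706, 0.708, 0.0, 0.0]
ft_force: [-0.4, 0.1, 1.0]
grip_width: 1.001
finger_force: 0.0
time: 25.7
tcp_pos: [0.5837, 0.0802, 0.0296]
eef_rot: [0.707, 0.707, 0.001, 0.001]
ft_force: [-3.4, 0.9, 11.6]
grip_width: 0.566
finger_force: 24.1
time: 26.12
tcp_pos: [0.5826, 0.08, 0.1502]
eef_rot: [0.707, 0.707, 0.0, 0.0]
ft_force: [0.5, 0.4, -0.3]
grip_width: 0.567
finger_force: 31.1
t 26.1167 d [ 2.847e-01 -1.314e-01  1.000e-04] rv [0.0007 0.     0.0012]
```

In the tool's units: 0.2847 m / 0.5 = 0.5694, -0.133 m / 0.5 = -0.266.

```bash
echo '[{"trans":[0.5694,-0.266,0],"aperture":0.3},{"trans":[0.5694,-0.266,0],"aperture":0.3},{"trans":[0.5694,-0.266,0],"aperture":0.3},{"trans":[0.5694,-0.266,0],"aperture":0.3},{"trans":[0.5694,-0.266,0],"aperture":0.3},{"trans":[0.5694,-0.266,0],"aperture":0.3},{"trans":[0.5694,-0.266,0],"aperture":0.3},{"trans":[0.5694,-0.266,0],"aperture":0.3}]' | python3 drive.py;  echo '[{"aperture":0.3},{"trans":[0,0,0.08],"aperture":0.3},{"trans":[0,0,0.16],"aperture":0.3},{"trans":[0,0,0.21],"aperture":0.3},{"trans":[0,0,0.236],"aperture":0.3},{"trans":[0,0,0.248],"aperture":0.3},{"trans":[0,0,0.255],"aperture":0.3},{"trans":[0,0,0.255],"aperture":0.3}]' | python3 drive.py; python3 h.py .45 .3646 .0225 -1.571
```

```text
time: 26.78
tcp_pos: [0.4475, 0.3679, 0.1491]
eef_rot: [0.706, 0.708, 0.001, -0.0]
ft_force: [1.1, 0.2, -0.5]
grip_width: 0.568
finger_force: 31.1
time: 27.45
tcp_pos: [0.4502, 0.3646, 0.0218]
eef_rot: [0.707, 0.707, 0.001, 0.0]
ft_force: [0.2, 0.0, -0.2]
grip_width: 0.57
finger_force: 31.5
t 27.45 d [-0.     -0.0001 -0.0007] rv [ 0.0011 -0.0006  0.001 ]
```

In the tool's units: -0.14 m / 0.5 = -0.28, -0.1 m / 0.5 = -0.2.

```bash
echo '[{"aperture":0.7},{"aperture":0.7},{"aperture":0.7},{"aperture":0.7},{"trans":[0,0,-0.06],"aperture":0.7},{"trans":[0,0,-0.12],"aperture":0.7},{"trans":[0,0,-0.2],"aperture":1},{"trans":[0,0,-0.28],"aperture":1}]' | python3 drive.py; echo '[{"trans":[-0.6,-0.12,-0.1],"r":[0,0,-0.6366],"aperture":1},{"trans":[-0.6,-0.12,-0.1],"r":[0,0,-0.6366],"aperture":1},{"trans":[-0.6,-0.12,-0.1],"r":[0,0,-0.6366],"aperture":1},{"trans":[-0.6,-0.12,-0.1],"r":[0,0,-0.6366],"aperture":1},{"trans":[-0.6,-0.12,-0.1],"r":[0,0,-0.6366],"aperture":1},{"trans":[-0.6,-0.12,-0.1],"r":[0,0,-0.6366],"aperture":1},{"trans":[-0.6,-0.12,-0.1],"r":[0,0,-0.6366],"aperture":1},{"trans":[-0.6,-0.12,-0.1],"r":[0,0,-0.6366],"aperture":1}]' | python3 drive.py; python3 - <<'E'
from h import *
c=cap('side','s4.png'); print(rolls(c)); c=cap('top','t4.png'); print(rolls(c),skil(c,[.584,.129]))
E
```

```text
time: 28.12
tcp_pos: [0.4491, 0.3643, 0.1618]
eef_rot: [0.707, 0.707, -0.0, -0.0]
ft_force: [0.6, -0.3, -0.0]
grip_width: 0.951
finger_force: 0.0
time: 28.78
tcp_pos: [0.3934, 0.0812, 0.208]
eef_rot: [0.34, 0.94, 0.0, 0.0]
ft_force: [1.1, 0.3, 0.2]
grip_width: 0.999
finger_force: 0.0
[(np.int32(102), array([0.6745, 0.3725]), np.float64(0.039)), (np.int32(317), array([0.525 , 0.3752]), np.float64(0.047)), (np.int32(321), array([0.4515, 0.3753]), np.float64(0.048)), (np.int32(352), array([0.5243, 0.4428]), np.float64(0.048)), (np.int32(364), array([0.4526, 0.4455]), np.float64(0.049))]
[(np.int32(66), array([0.6748, 0.3674]), np.float64(0.039)), (np.int32(207), array([0.5248, 0.4286]), np.float64(0.048)), (np.int32(199), array([0.525 , 0.3613]), np.float64(0.047)), (np.int32(202), array([0.4528, 0.4302]), np.float64(0.048)), (np.int32(203), array([0.4519, 0.3607]), np.float64(0.047))] (array([0.58401641, 0.12906979]), np.float64(0.10290875996230932), 296)
```

View pics/s4.png

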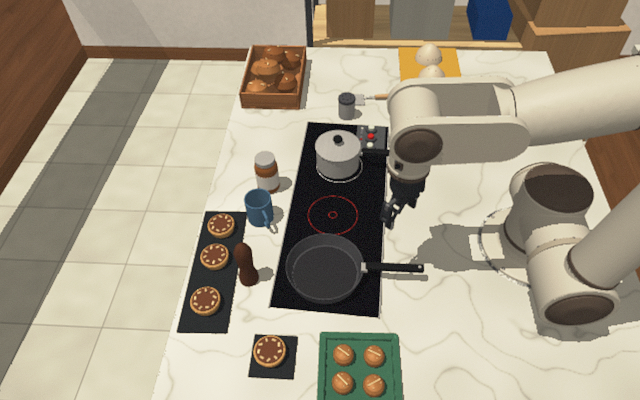

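View pics/t4.png

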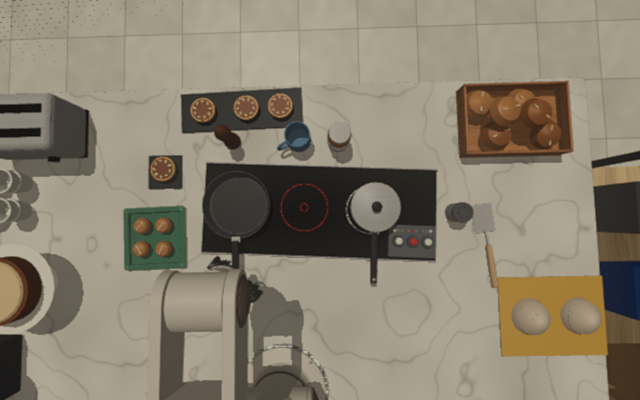

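The four rolls stand upright on the platter and the skillet is at rest on the left zone, with nothing knocked. Now the saucepan.

```bash
python3 h.py .455 -.2898 .2 -.053
```

```text
t 28.8833 d [-0.2835 -0.2443  0.0091] rv [-0.      0.0025 -0.6424]
```

In the tool's units: -0.28 m / 0.5 = -0.56, -0.245 m / 0.5 = -0.49, -0.642 rad / 1.5708 = -0.4087.

```bash
echo '[{"trans":[-0.56,-0.49,0],"r":[0,0,-0.4087],"aperture":1},{"trans":[-0.56,-0.49,0],"r":[0,0,-0.4087],"aperture":1},{"trans":[-0.56,-0.49,0],"r":[0,0,-0.4087],"aperture":1},{"trans":[-0.56,-0.49,0],"r":[0,0,-0.4087],"aperture":1},{"trans":[-0.56,-0.49,0],"r":[0,0,-0.4087],"aperture":1},{"trans":[-0.56,-0.49,0],"r":[0,0,-0.4087],"aperture":1},{"trans":[-0.56,-0.49,0],"r":[0,0,-0.4087],"aperture":1},{"trans":[-0.56,-0.49,0],"r":[0,0,-0.4087],"aperture":1}]' | python3 drive.py > /dev/null; echo '[{"trans":[-0.006,0,0],"aperture":1},{"trans":[-0.006,0,0],"aperture":1}]' | python3 drive.py;python3 - <<'E'
from h import *
c=cap('wrist','w5.png'); manip.sense()
c=cap('top'); W=c['W'].reshape(-1,3); S=W[(np.linalg.norm(W[:,:2]-[.567,-.296],axis=1)<.085)&(W[:,2]>.085)&(W[:,2]<.11)&(W[:,0]>.50)];print((S.max(0)+S.min(0))/2,S.max(0),len(S))
E
python3 h.py .455 -.2898 .067 -.053
```

```text
time: 29.72
tcp_pos: [0.4414, -0.1988, 0.207]
eef_rot: [0.03, 1.0, 0.0, -0.0]
ft_force: [0.3, -0.3, 0.7]
grip_width: 1.0
finger_force: 0.0
[ 0.56999476 -0.2964264   0.09766564] [ 0.63984952 -0.22388347  0.10892223] 1789
t 29.8167 d [-0.0193 -0.0922  0.1402] rv [ 0.0006 -0.0003 -0.0044]
```

View pics/w5.png

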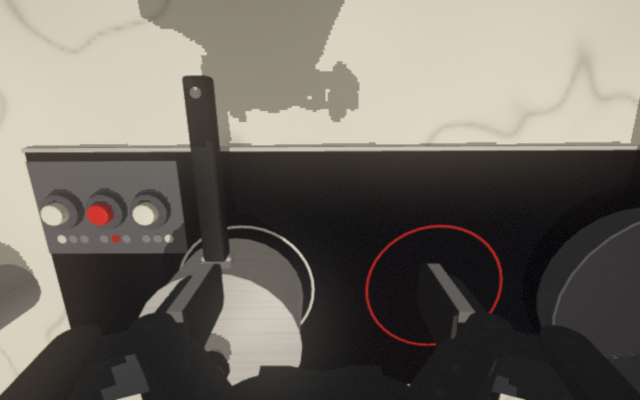

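The wrist view shows the pan where it was, with its handle running from (197,90) to (215,260). Next I'll move onto the handle.

In the tool's units: 0.1 m / 0.5 = 0.2, -0.0922 m / 0.5 = -0.1844, -0.004 rad / 1.5708 = -0.0025.

```bash
echo '[{"trans":[-0.0386,-0.1844,0],"r":[0,0,-0.0025],"aperture":1},{"trans":[-0.0386,-0.1844,0],"r":[0,0,-0.0025],"aperture":1},{"trans":[-0.0386,-0.1844,0],"r":[0,0,-0.0025],"aperture":1},{"trans":[-0.0386,-0.1844,0.06],"r":[0,0,-0.0025],"aperture":1},{"trans":[-0.0386,-0.1844,0.14],"r":[0,0,-0.0025],"aperture":1},{"trans":[-0.0386,-0.1844,0.2],"r":[0,0,-0.0025],"aperture":1},{"trans":[-0.0386,-0.1844,0.2],"r":[0,0,-0.0025],"aperture":1},{"trans":[-0.0386,-0.1844,0.2],"r":[0,0,-0.0025],"aperture":1}]' | python3 drive.py; python3 h.py .455 -.2898 .067 -.053
```

```text
time: 30.48
tcp_pos: [0.4551, -0.289, 0.1075]
eef_rot: [0.026, 1.0, 0.001, -0.001]
ft_force: [0.2, -0.2, 1.3]
grip_width: 1.001
finger_force: 0.0
t 30.4833 d [ 0.     -0.0008  0.0405] rv [ 0.0014 -0.0014  0.0014]
```

In the tool's units: 0.04 m / 0.5 = 0.08, 0.02 m / 0.5 = 0.04.

```bash
echo '[{"trans":[0,-0.002,0.04],"aperture":1},{"trans":[0,-0.002,0.08],"aperture":1},{"trans":[0,-0.002,0.08],"aperture":0.4},{"trans":[0,-0.002,0.08],"aperture":0.4},{"trans":[0,-0.002,0.08],"aperture":0.3},{"trans":[0,-0.002,0.08],"aperture":0.2},{"trans":[0,-0.002,0.08],"aperture":0.2},{"trans":[0,-0.002,0.08],"aperture":0.2}]' | python3 drive.py 60;  echo '[{"aperture":0},{"aperture":0},{"aperture":0},{"trans":[0,0,-0.001],"aperture":0},{"trans":[0,0,-0.002],"aperture":0},{"trans":[0,0,-0.002],"aperture":0}]' | python3 drive.py 100
```

```text
time: 31.15
tcp_pos: [0.4555, -0.2917, 0.0687]
eef_rot: [0.026, 1.0, -0.0, 0.001]
ft_force: [-0.2, 3.2, 12.9]
grip_width: 0.219
finger_force: 58.2
time: 31.65
tcp_pos: [0.4554, -0.2916, 0.069]
eef_rot: [0.026, 1.0, -0.0, 0.0]
ft_force: [1.1, 1.5, 5.0]
grip_width: 0.209
finger_force: 98.5
```

In the tool's units: 0.058 m / 0.5 = 0.116, -0.0003 m / 0.5 = -0.0006.

```bash
echo '[{"trans":[0,0.004,-0.0006],"aperture":0},{"trans":[0,0.012,-0.0006],"aperture":0},{"trans":[0,0.024,-0.0006],"aperture":0},{"trans":[0,0.04,-0.0006],"aperture":0},{"trans":[0.002,0.058,-0.0006],"aperture":0},{"trans":[0.002,0.076,-0.0006],"aperture":0},{"trans":[0.002,0.096,-0.0006],"aperture":0},{"trans":[0.002,0.116,-0.0006],"aperture":0}]' | python3 drive.py; echo '[{"trans":[0,0.02,0],"aperture":0},{"trans":[0.002,0.04,0],"aperture":0},{"trans":[0.002,0.06,0],"aperture":0},{"trans":[0.002,0.08,0],"aperture":0},{"trans":[0.002,0.1,0],"aperture":0},{"trans":[0.004,0.12,0],"aperture":0},{"trans":[0.004,0.14,0],"aperture":0},{"trans":[0.004,0.16,0],"aperture":0}]' | python3 drive.py;  echo '[{"trans":[0,0.02,0],"aperture":0},{"trans":[0.002,0.036,0],"aperture":0},{"trans":[0.002,0.05,0],"aperture":0},{"trans":[0.002,0.062,0],"aperture":0},{"trans":[0.002,0.072,0],"aperture":0},{"trans":[0.002,0.078,0],"aperture":0},{"trans":[0.002,0.08,0],"aperture":0},{"trans":[0.002,0.08,0],"aperture":0}]' | python3 drive.py
cat >> h.py <<'E'
def pan(c,g):
    W=c['W'].reshape(-1,3); S=W[(np.linalg.norm(W[:,:2]-g,axis=1)<.085)&(W[:,2]>.085)&(W[:,2]<.11)&(W[:,0]>g[0]-.05)]
    return S[:,0].max()-.073,(S[:,1].max()+S[:,1].min())/2,np.ptp(S[:,1]),len(S)
E
python3 - <<'E'
from h import *
s=manip.sense();p=s['tcp_pos'];c=cap('top','t6.png');print(p,pan(c,p[:2]+[.112,-.0055]))
f=c['frame'];cv2.imwrite('pics/t6z.png',cv2.resize(f[150:300,255:400],None,fx=4,fy=4,interpolation=cv2.INTER_CUBIC))
E
```

```text
time: 32.32
tcp_pos: [0.4572, -0.2335, 0.0691]
eef_rot: [0.027, 1.0, -0.001, 0.0]
ft_force: [-0.1, -6.1, 3.3]
grip_width: 0.214
finger_force: 98.5
time: 32.98
tcp_pos: [0.4593, -0.1532, 0.069]
eef_rot: [0.027, 1.0, -0.0, 0.0]
ft_force: [-0.1, -5.0, 4.3]
grip_width: 0.213
finger_force: 98.7
time: 33.65
tcp_pos: [0.4605, -0.1133, 0.069]
eef_rot: [0.026, 1.0, -0.0, 0.0]
ft_force: [0.0, -2.7, 6.6]
grip_width: 0.21
finger_force: 98.9
[ 0.46051301 -0.11325008  0.06899059] (np.float64(0.5708379355343826), np.float64(-0.1203347511022186), np.float64(0.1428460643115286), 1574)
```

View pics/t6z.png

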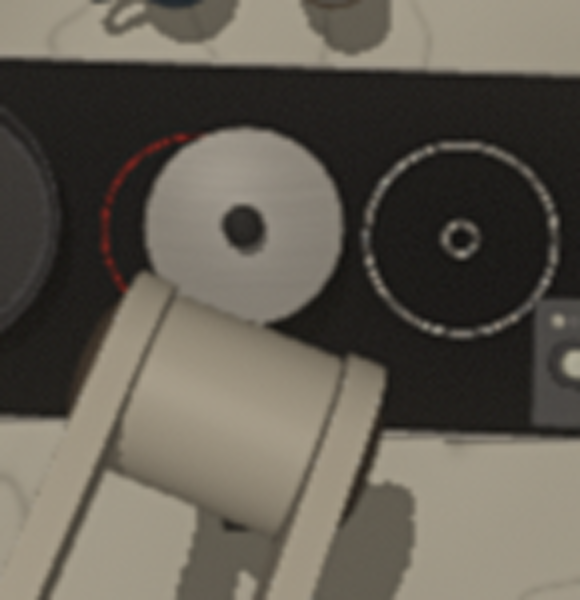

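```bash
python3 - <<'E'
from h import *
c=cap('top')
q=lambda u,v,z: px(c,255+(u+.5)/4-.5,150+(v+.5)/4-.5,z)[:2].round(4)
print('zoneR',q(460,239,.008),'lid',q(244.5,224.5,.094),'knob',q(243,228,.128))
E
```

```text
zoneR [ 0.5604 -0.2893] lid [ 0.5729 -0.1199] knob [ 0.5693 -0.1195]
```

In the tool's units: 0.04 m / 0.5 = 0.08, -0.0003 m / 0.5 = -0.0006.

```bash
echo '[{"trans":[0,0.008,-0.0006],"aperture":0},{"trans":[0,0.022,-0.0006],"aperture":0},{"trans":[0.002,0.038,-0.0006],"aperture":0},{"trans":[0.002,0.054,-0.0006],"aperture":0},{"trans":[0.002,0.068,-0.0006],"aperture":0},{"trans":[0.002,0.076,-0.0006],"aperture":0},{"trans":[0.002,0.08,-0.0006],"aperture":0},{"trans":[0.002,0.08,-0.0006],"aperture":0}]' | python3 drive.py
python3 - <<'E'
from h import *
s=manip.sense();p=s['tcp_pos'];c=cap('top','t7.png');print(p,pan(c,p[:2]+[.112,-.0055]))
E
```

```text
time: 34.42
tcp_pos: [0.4615, -0.073, 0.069]
eef_rot: [0.026, 1.0, 0.0, -0.0]
ft_force: [-0.8, 0.1, 4.9]
grip_width: 0.209
finger_force: 98.7
[ 0.46153481 -0.07295537  0.06901635] (np.float64(0.5718882177907639), np.float64(-0.07895392531502654), np.float64(0.1431036328996924), 1584)
```

In the tool's units: -0.06 m / 0.5 = -0.12, -0.03 m / 0.5 = -0.06.

```bash
echo '[{"aperture":1},{"aperture":1},{"aperture":1},{"aperture":1},{"aperture":1},{"aperture":1},{"trans":[0,0,-0.06],"aperture":1},{"trans":[0,0,-0.12],"aperture":1}]' | python3 drive.py; echo '[{"trans":[0.02,0,-0.08],"aperture":1},{"trans":[0.04,0,-0.16],"aperture":1},{"trans":[0.08,-0.08,-0.2],"aperture":1},{"trans":[0.08,-0.16,-0.2],"aperture":0},{"trans":[0.06,-0.24,-0.2],"aperture":0},{"trans":[0.04,-0.32,-0.2],"aperture":0},{"trans":[0.02,-0.4,-0.2],"aperture":0},{"trans":[0,-0.48,-0.2],"aperture":0}]' | python3 drive.py
python3 - <<'E'
from h import *
c=cap('top','t8.png');print(pan(c,[.572,-.079]),skil(c,[.584,.129]),rolls(c))
E
python3 h.py .458 -.4195 .07 -.055
```

```text
time: 35.13
tcp_pos: [0.4606, -0.0733, 0.1287]
eef_rot: [0.026, 1.0, 0.001, -0.002]
ft_force: [1.1, -0.3, 0.6]
grip_width: 0.998
finger_force: 0.0
time: 35.8
tcp_pos: [0.4482, -0.3129, 0.2291]
eef_rot: [0.027, 1.0, -0.0, 0.0]
ft_force: [0.6, 0.6, -0.3]
grip_width: 0.298
finger_force: 0.0
(np.float64(0.5718705515296276), np.float64(-0.07886907211152455), np.float64(0.1433378793484953), 1607) (array([0.58404527, 0.12891926]), np.float64(0.10289620262435373), 296) [(np.int32(64), array([0.6745, 0.3666]), np.float64(0.04)), (np.int32(202), array([0.5247, 0.429 ]), np.float64(0.048)), (np.int32(202), array([0.525 , 0.3605]), np.float64(0.049)), (np.int32(198), array([0.4528, 0.4291]), np.float64(0.05)), (np.int32(199), array([0.4519, 0.3602]), np.float64(0.049))]
t 35.85 d [-0.0148 -0.0998  0.158 ] rv [-0.0015 -0.0006 -0.0005]
```

View pics/t8.png

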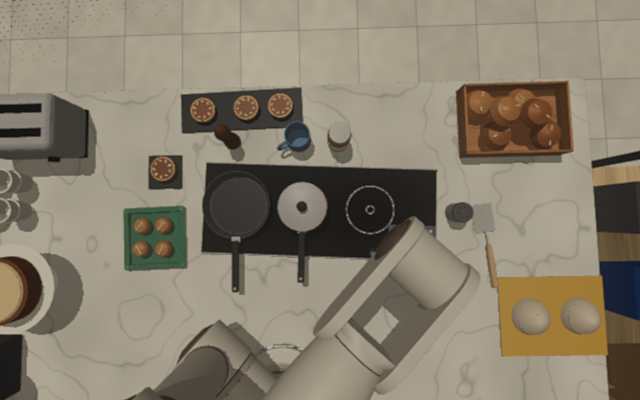

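The pan is on the middle zone and the skillet and rolls are in place. Now the second button press.

In the tool's units: 0.158 m / 0.5 = 0.316, 0.12 m / 0.5 = 0.24.

```bash
echo '[{"trans":[-0.03,-0.2,0],"aperture":0},{"trans":[-0.03,-0.2,0],"aperture":0},{"trans":[-0.03,-0.2,0],"aperture":0},{"trans":[-0.03,-0.2,0.08],"aperture":0},{"trans":[-0.03,-0.2,0.16],"aperture":0},{"trans":[-0.03,-0.2,0.24],"aperture":0},{"trans":[-0.03,-0.2,0.316],"aperture":0},{"trans":[-0.03,-0.2,0.316],"aperture":0}]' | python3 drive.py >/dev/null; echo '[{"aperture":0},{"trans":[0,0,0.02],"aperture":0}]' | python3 drive.py; python3 h.py .4585 -.4195 .0348 -.055
```

```text
time: 36.68
tcp_pos: [0.4596, -0.4128, 0.0649]
eef_rot: [0.026, 1.0, -0.002, 0.002]
ft_force: [0.6, -0.5, 0.2]
grip_width: 0.005
finger_force: 0.0
t 36.6833 d [ 0.0008 -0.0066  0.0301] rv [-0.0037  0.0037  0.0024]
```

In the tool's units: -0.003 m / 0.5 = -0.006, 0.002 m / 0.5 = 0.004.

```bash
echo '[{"trans":[0,-0.006,0],"aperture":0},{"trans":[0,-0.006,0.004],"aperture":0},{"trans":[0,-0.006,0.004],"aperture":0}]' | python3 drive.py; python3 h.py .4585 -.4195 .0348 -.055
```

```text
time: 36.93
tcp_pos: [0.4583, -0.4149, 0.0602]
eef_rot: [0.026, 1.0, -0.001, 0.001]
ft_force: [-0.6, 0.2, 0.0]
grip_width: 0.001
finger_force: 0.0
t 36.9333 d [-0.0004 -0.0045  0.0254] rv [-0.0013  0.0013  0.0022]
```

In the tool's units: 0.0265 m / 0.5 = 0.053, 0.026 m / 0.5 = 0.052.

```bash
echo '[{"trans":[0,-0.009,0],"aperture":0},{"trans":[0,-0.009,0.012],"aperture":0},{"trans":[0,-0.009,0.028],"aperture":0},{"trans":[0,-0.009,0.04],"aperture":0},{"trans":[0,-0.009,0.048],"aperture":0},{"trans":[0,-0.009,0.052],"aperture":0},{"trans":[0,-0.009,0.053],"aperture":0},{"trans":[0,-0.009,0.053],"aperture":0}]' | python3 drive.py; python3 h.py .4585 -.4195 .0348 -.055
```

```text
time: 37.6
tcp_pos: [0.4578, -0.419, 0.0345]
eef_rot: [0.026, 1.0, -0.0, 0.0]
ft_force: [-10.6, 9.3, 33.8]
grip_width: 0.002
finger_force: 17.0
t 37.6 d [-0.0007 -0.0004 -0.0003] rv [-0.0008  0.0004  0.0024]
```

In the tool's units: -0.18 m / 0.5 = -0.36, -0.15 m / 0.5 = -0.3.

```bash
echo '[{"trans":[0,0,-0.02],"aperture":0},{"trans":[0,0,-0.06],"aperture":0},{"trans":[0,0,-0.14],"aperture":0},{"trans":[0,0,-0.22],"aperture":0},{"trans":[0,0,-0.3],"aperture":0},{"trans":[0.08,0,-0.36],"aperture":0},{"trans":[0.16,0,-0.36],"aperture":0},{"trans":[0.2,0,-0.36],"aperture":0}]' | python3 drive.py; echo '[{"aperture":0},{"aperture":0},{"aperture":0}]' | python3 drive.py
python3 - <<'E'
from h import *
c=cap('top');print(pan(c,[.572,-.079]),skil(c,[.584,.129]),rolls(c))
c=cap('side','s9.png');c=cap('wrist')
hs=cv2.cvtColor(c['frame'],cv2.COLOR_BGR2HSV); W=c['W']
m=((hs[...,0]<8)|(hs[...,0]>172))&(hs[...,1]>150)&(np.linalg.norm(W[...,:2]-[.458,-.419],axis=2)<.02); print('btn z',m.sum(),np.median(W[m],0))
E
```

```text
time: 38.27
tcp_pos: [0.3561, -0.4135, 0.2141]
eef_rot: [0.026, 1.0, -0.001, 0.0]
ft_force: [-0.7, -0.6, 0.1]
grip_width: 0.003
finger_force: 0.0
time: 38.52
tcp_pos: [0.3582, -0.4136, 0.2122]
eef_rot: [0.026, 1.0, 0.0, 0.0]
ft_force: [-0.2, -0.4, -0.2]
grip_width: -0.004
finger_force: 0.0
(np.float64(0.5717300826526308), np.float64(-0.07880422915581532), np.float64(0.14346769966499887), 1605) (array([0.58406087, 0.12913443]), np.float64(0.10293903776396678), 295) [(np.int32(66), array([0.6747, 0.3667]), np.float64(0.04)), (np.int32(205), array([0.5246, 0.428 ]), np.float64(0.05)), (np.int32(200), array([0.525 , 0.3612]), np.float64(0.047)), (np.int32(197), array([0.4529, 0.4296]), np.float64(0.05)), (np.int32(199), array([0.4522, 0.3594]), np.float64(0.051))]
btn z 0 [nan nan nan]
  return _methods._mean(a, axis=axis, dtype=dtype,
  ret = um.true_divide(
```

View pics/s9.png

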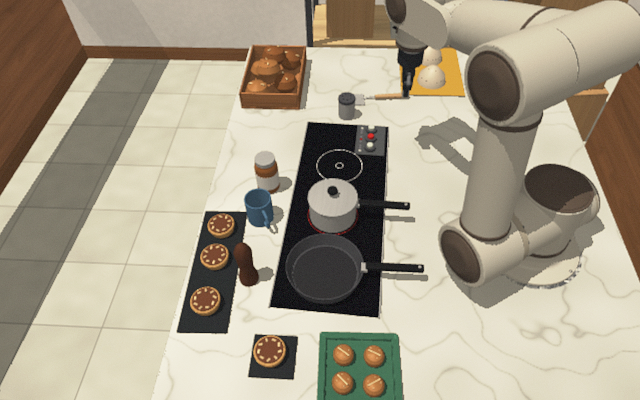

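The final view shows everything in place: the pan on the middle zone, the empty skillet on the left zone, four rolls on the platter and the arm clear.

```bash
python3 -c "
from rig import manip; print(manip.hand_in())"
```

```text
the job is handed in; nothing more can be done
None
```

The job is done and handed in at about 39 s of the 210 s: I pressed the red button before and after, centred the skillet on the left zone and the saucepan on the middle one (about 1 mm by camera), and set all four rolls upright on the platter.

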